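Set and clamp the edge guide of a rivet press

ROBOT

A 7-joint arm with a two-finger parallel gripper is mounted at the origin on the work surface. World frame = base frame: x ahead of the robot, y to its left, z up, the work surface at z = 0. Lengths are in m, angles in rad, forces in N, time in s.
With the tool pointing down it reaches from about 0.4 to 0.85 m from the base axis. Payload 4.5 kg.
Tool frame: the origin (TCP) lies on the centre line of the jaws, within the pads' length; the fingertips stand 11 mm ahead of it and the grasp point (between the pads) lies 8 mm behind it; z points along the fingers, x is the direction in which the jaws open and shut, and the axes are right-handed (so a half turn about z gives the same grasp; the last joint's range is limited). The gripper opens to 88 mm and grips with 3 to 60 N. Pads are 18 mm wide; open, the fingers measure 123 mm over their backs; the gripper's body (75 mm by 187 mm) begins 45 mm behind the grasp point.
Start: joints at [0.034, 0.689, -0.195, 1.565, 0.157, 0.902, -0.215], TCP at [0.625, 0, 0.221] pointing down, gripper open.
Joint ranges: [-3.01, 3.01], [-0.46, 2.08], [-1.47, 1.51], [0.13, 2.56], [-1, 4.14], [0.04, 2.09], [-2.66, 2.66]. Speed limits (rad/s): [2.57, 2.57, 3.14, 3.14, 3.14, 3.14, 3.14].

INTERFACE

Orientations are given as a unit quaternion [x, y, z, w].
In Python, from plant import r, vision, order, nets gives the robot as it stands.
- The arm moves only by the tool send_rows, never from a script. Its argument "series" is a list of rows, each an object with "delta_pos": the shift along the tool's x, y, z in cm, a list of three; "turn": the turn about the tool's z in degrees; "jaw": the closure, from 0 (fully open) to 1 (shut). In form: [{"delta_pos": [x, y, z], "turn": turn, "jaw": jaw}, ...]. A call has 1 to 8 rows; each row is the pose to reach, as a shift and turn from the pose commanded when the call began, along the tool's axes at that moment; what a row does not reach only later rows make up. A row lasts 1/12 s, in which the tool goes at most 41.7 mm and 7.16 degrees, less where a joint would pass 70% of its speed; a pose out of reach is approached as far as the arm can. A call with a gripper value outside its range is refused whole. The fingers move at their own pace and stop on an object; "force" is the grip in N (left out, the last holds). Time passes only in rows, so rows that repeat a pose let the fingers close. It gives the time, the measured TCP pose, the force and the opening at its end, in the units of the state.
- r.get_state(): the state, without advancing time (a new reading comes with each control period).
- vision.snapshot(name): name is "scene" or "side" or "wrist"; returns the picture (420x560x3 uint8, blue, green, red); there is no depth.
- vision.camera_params(name): a dict with "intrinsics" (3x3 intrinsics, pixels), "extrinsics" (4x4, takes a point from world to camera coordinates). Camera axes: x right, y down, z forward; pixel columns grow to the right and rows downward; lengths in m; the calibration is good to about 2 mm. A picture is of the moment at which its call begins: read the wrist's pose just before it. camera_params takes no time and is no camera call; for the wrist camera it gives the pose at the moment of the call.
- order.finish_job(): hands the job in, once; it reports no verdict.
Trained networks look in the newest picture that a camera, given by its name, has taken for a name from the list of things; names that differ only in an ending like _2 or _b are one class to them, and where a whole thing is asked for, a point or a joint stands for the part that bears it (a point fixed in the world has none). Each returns a list of dicts, best first, with "score" (0 to 1); they miss things now and then, are a little off and sometimes report something else, mostly with a low value. They report only what shows in the picture. A call takes as long as a camera call.
- nets.boxes_of(camera, label): "location" ([row, column] as shares, 0 to 1, of the picture: columns of its width, rows of its height, amid what is visible of it).
- nets.trace(camera, label): "region" (420x560 bool, what is visible of it) and "location" ([row, column] as shares, 0 to 1, of the picture: columns of its width, rows of its height, amid what is visible of it).
The state is a dict: "clock": time; "q": joint angles; "qd": joint speeds; "joint_torque": joint torques, N m; "tool_pos": TCP position; "eef_rot": TCP orientation; "contact_force": force on the tool from outside, world axes, zero at the start; "moment": the same for the moment, N m; "opening": opening from 0.0 (shut) to 1.0 (fully open).
Only numpy, scipy, OpenCV 4.12 (cv2) and the standard library are available. Lean on these libraries where they do the work, as an engineer would, in place of code of your own. Each camera call takes 0.05 s, during which the arm holds its last target.

TASK

Set the edge guide of the rivet press: slide the guide along its slots until its pointer stands exactly opposite the tip of the setting clip on the rule. Then tighten it with the clamp lever under the press head: swing the lever towards the press column until it bites, hold a firm push of about 15 N (no more than 20 N) on its sprung handle for a moment, and let go, leaving the lever at its tight position and the guide at the mark. Leave the clip where it is, and do not knock the die or the tin about on the press bed.

Things in the scene. Friction and masses are not known exactly. Their poses are not given: they have to be found in the camera images.
- press: Blue bench-top rivet press, fixed. Bed 310 x 460 mm, top 20 mm above the table; origin on the table, 25 mm to +y of the bed's centre. Axes: x inward from its open side (about the room's +y), y along the rule from the column towards the robot (about the room's -x), z up; turned up to 0.2 rad from that. Column (100 x 90 mm, with motor 435 mm high) at y -205; anvil and punch at x 3, y -105.
- beam (a point): Middle of the lower front edge of the press's head arm, a box beam along y over the lever: 400 mm long (200 to each side), 60 mm deep (to +x), 75 mm high, underside 235 mm above the table. The lever's grip is under it: reach it with the tool tilted, coming in under the beam from its -x side (fingers pointing down and to +x): about 40 degrees from vertical is good. Axes as the press.
- fence: Edge guide: upright aluminium fence 205 mm long (x), 10 mm thick (y), top 71 mm above the table, raised to 98 mm at its tab (-x end). Two slotted straps lie on the bed on its +y side (tops 28 mm above the table). It slides only along y, 75 mm from its +y end; starts near that end; drags with 5 N and stays where left, no stiffer when clamped. Origin moves with it; axes as the press.
- fence_tab (a point): Grip point of the guide: in the raised tab at the fence's -x end, 18 mm below the tab's top. The tab is 36 mm long (x), 10 mm thick (y); pinch it across y from above. The nearer strap starts 24 mm to +x of this point, its top 52 mm lower. The beam starts 65 mm to +x of it. Axes as the press.
- fence_index (a point): Tip of the guide's pointer, a dark finger 4 mm wide at the fence's -x end, just above the rule; moves with the guide. Axes as the press.
- mark (a point): The mark: tip of the setting clip, a flat dark steel arrow 22 mm wide lying on the steel rule along the bed's -x edge, pointing to +x. It is to stay put. The guide is set when its pointer has y = 0 in these axes (those of the press); at the start the pointer is 18 to 60 mm to the +y side.
- bolt (a point): Point on the upright axis of the clamp bolt on which the lever turns, level with lever_grip (94 mm above the table). Axes as the press. The lever points from here to about -x. A second, plain bolt head, 21 mm wide, top 42 mm above the table, stands 130 mm to -x.
- lever_grip (a point): Centre of the clamp lever's grip: an upright black round post 22 mm in diameter, 100 mm from the bolt's axis, top 22 mm above this point; the flat bar is 34 mm below. Starts loose, 0.15 to 0.7 rad to +y of the bolt's -x direction. Swing it towards -y to tighten; it drags with 3.5 N and stays where left. It bites 0.15 to 0.55 rad to the -y side, differently each time: feel for it.
- handle (a joint): Bend (rad) of the lever's sprung handle about the bolt: 0 relaxed, positive when pushed towards -y; 0.1 rad (10 mm) per 8 N at the grip. About 0.04 while the lever swings; it rises once the lever has bitten. Tight: bent 0.09 or more for 0.3 s past the bite; over 0.28 overstrains it. Let go, it springs straight, the lever stays. A hard pinch that does not turn with it eats 3 to 4 N of the push.
- die: Spare steel die lying on the bed: flanged puck 48 mm in diameter, 34 mm high; origin at the centre of its underside. A bystander: leave it.
- tin: Small open aluminium tin, 64 mm in diameter, 40 mm high, on the bed's corner nearest the robot, at its -x edge; origin at the centre of its underside. A bystander: leave it.

How it is judged:
By the outcome, as a careful person would: the job done as asked, in the order asked, and still so for the second after the job is handed in, with the robot touching nothing.
It also fails if it takes over 64 s, if anything falls off the work surface, if the arm or the gripper's body presses on something with over 40 N, if the wrist force passes 120 N, or if a joint passes its speed limit or range.

## Working session

There is one attempt and no reset: what is moved stays moved. The work goes in short steps, Python scripts to look and compute and a tool call to move; the robot and the scene stay as the last step left them, time stands still between calls to the robot, and variables do not carry over. Pictures are saved under pics/ and viewed, and the job is handed in when it is done.

Besides the shell and the picture viewer there is one more tool, called after "Emit:" in YAML: its name, and indented under it one key for each argument. send_rows: Moves the arm, as the interface text tells. Its arguments: {"type":"object","properties":{"series":{"type":"array"},"force":{"type":"number"}},"required":["series"]}

```bash
mkdir -p pics; ls
cat > h.py <<'E'
import numpy as np,cv2
from scipy.spatial.transform import Rotation as R
from plant import r,vision,order,nets
def cam(n):
    p=vision.camera_params(n);return np.array(p["intrinsics"]),np.array(p["extrinsics"])
def proj(n,P,KE=None):
    K,E=KE or cam(n);p=E[:3,:3]@np.array(P)+E[:3,3];u=K@p;return u[:2]/u[2]
def ray(n,uv,KE=None):
    K,E=KE or cam(n);d=E[:3,:3].T@np.linalg.inv(K)@np.array([uv[0],uv[1],1.]);o=-E[:3,:3].T@E[:3,3];return o,d
def onz(n,uv,z,KE=None):
    o,d=ray(n,uv,KE);return o+d*(z-o[2])/d[2]
E
python3 - <<'E'
from h import *
for n in["scene","side","wrist"]:
    cv2.imwrite(f"pics/{n}0.png",vision.snapshot(n))
    K,E=cam(n);print(n,K[0,0],-E[:3,:3].T@E[:3,3],E[2,:3])
    for l in ["fence","fence_tab","fence_index","mark","lever_grip","bolt","die","tin","beam","press"]:
        b=nets.boxes_of(n,l)
        print(l,[(round(x["score"],2),round(x["location"][1]*560),round(x["location"][0]*420)) for x in b[:2]])
print(r.get_state())
E
```

```text
pics
scene 527.3667341770346 [0.66666604 0.32094045 1.04035806] [-0.09415642 -0.30964106 -0.94618021]
fence [(0.62, 325, 297)]
fence_tab [(0.69, 323, 297), (0.21, 270, 287)]
fence_index [(0.88, 327, 297)]
mark [(0.62, 328, 296)]
lever_grip [(0.7, 354, 266)]
bolt [(0.96, 270, 283)]
die [(0.64, 262, 337)]
tin [(0.96, 339, 180)]
beam [(0.66, 275, 284)]
press [(0.85, 271, 283)]
side 413.44499451162324 [ 0.51675028 -0.48045695  0.78209964] [ 0.05185388  0.64490862 -0.76249856]
fence [(0.76, 275, 243)]
fence_tab [(0.97, 271, 243)]
fence_index [(0.7, 275, 246)]
mark [(0.63, 333, 282)]
lever_grip [(0.6, 235, 221), (0.54, 276, 244)]
bolt [(0.73, 316, 213), (0.73, 221, 279)]
die [(0.82, 324, 197)]
tin [(0.71, 221, 278)]
beam [(0.87, 318, 212)]
press [(0.82, 319, 212)]
wrist 348.18005325762147 [0.62458008 0.07913986 0.38302853] [-6.93251537e-04 -3.06633389e-01 -9.51827445e-01]
fence [(0.83, 211, 142), (0.51, 262, 97)]
fence_tab [(0.65, 213, 138)]
fence_index [(0.85, 214, 142), (0.68, 313, 207)]
mark [(0.56, 313, 206)]
lever_grip []
bolt [(0.84, 259, 94), (0.51, 212, 137)]
die []
tin [(0.81, 94, 214)]
beam [(0.79, 261, 97), (0.19, 314, 207)]
press []
{'clock': 1.65, 'q': array([ 0.03381729,  0.68905994, -0.19462969,  1.56532394,  0.15730467,
        0.9025157 , -0.21511711]), 'qd': array([ 4.79478821e-04,  2.07452668e-03,  8.75542941e-05, -9.73656764e-05,
        1.33694592e-03, -9.14314012e-05, -1.43815110e-03]), 'joint_torque': array([-6.55197819e-04, -5.27484477e+01, -1.26686141e+00, -1.53739750e+01,
       -5.18108695e-02, -6.76156451e-04,  1.16197313e-05]), 'tool_pos': array([6.25010539e-01, 2.83404353e-05, 2.20562093e-01]), 'eef_rot': array([ 9.99999999e-01,  8.36237545e-06,  3.90869455e-05, -9.69971183e-06]), 'contact_force': array([-0.26577372,  0.48629474,  1.07952828]), 'moment': array([-0.01643473,  0.04900271,  0.03911668]), 'opening': 0.9994421445645646}
```

View pics/scene0.png

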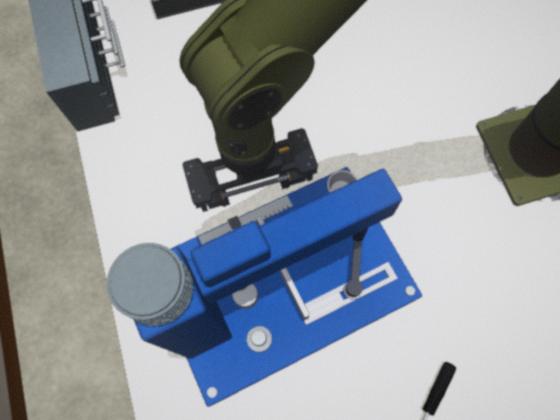

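View pics/side0.png

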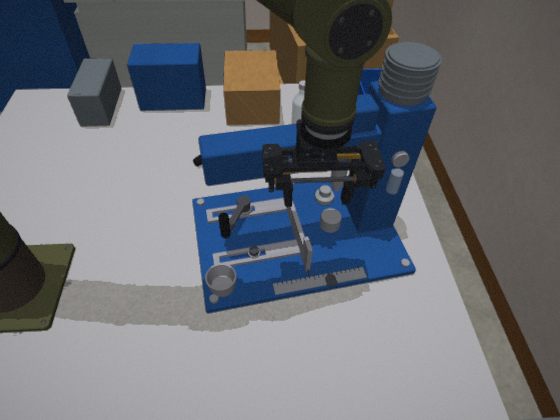

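View pics/wrist0.png

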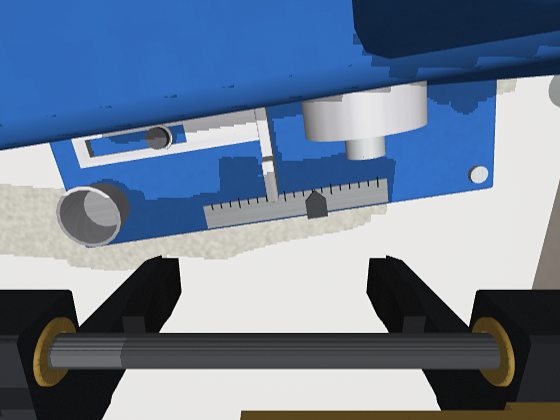

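Run:
```python
import cv2
a=cv2.imread('pics/side0.png')[180:310,185:420];cv2.imwrite('pics/s0z.png',cv2.resize(a,None,fx=3.4,fy=3.4,interpolation=cv2.INTER_CUBIC))
a=cv2.imread('pics/wrist0.png')[90:260,40:500];cv2.imwrite('pics/w0z.png',cv2.resize(a,None,fx=1.7,fy=1.7,interpolation=cv2.INTER_CUBIC))
```

```text
(no output)
```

View pics/s0z.png

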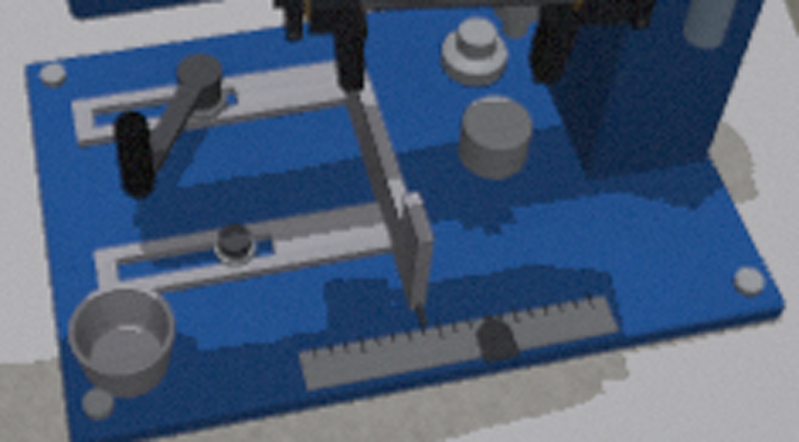

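View pics/w0z.png

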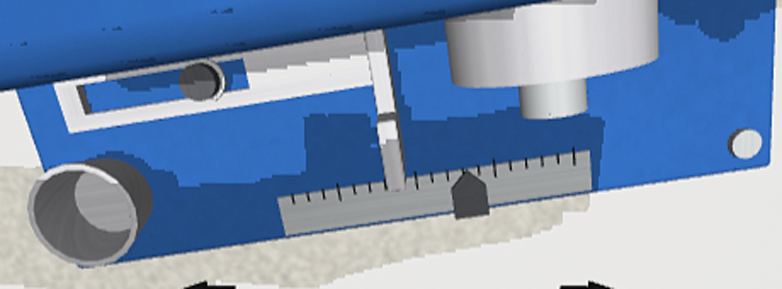

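Run:
```python
from h import *
s=lambda u,v:(185+u/3.4,180+v/3.4)
w=lambda u,v:(40+u/1.7,90+v/1.7)
NL,NR,FL=[onz("side",s(*p),.02) for p in[(68,438),(783,305),(27,66)]]
print(NL,NR,FL,np.linalg.norm(NL-NR),np.linalg.norm(NL-FL))
d=NL-NR;print("yaw of y axis",np.degrees(np.arctan2(d[1],d[0])));d=FL-NL;print(np.degrees(np.arctan2(d[1],d[0])))
for a,b,z in[((302,352),(610,297),.022)]:
    d=onz("side",s(*a),z)-onz("side",s(*b),z);print("rule side",np.degrees(np.arctan2(d[1],d[0])))
d=onz("wrist",w(277,198),.022)-onz("wrist",w(590,150),.022);print("rule wrist",np.degrees(np.arctan2(d[1],d[0])))
d=onz("wrist",w(80,267),.02)-onz("wrist",w(770,166),.02);print("bed wrist",np.degrees(np.arctan2(d[1],d[0])))
print("mark",onz("side",s(490,322),.023),onz("wrist",w(463,170),.023))
print("grip lever",onz("side",s(128,115),.116))
print("bolt", onz("side",s(200,65),.06))
```

```text
[ 0.40850115 -0.08296137  0.02      ] [ 0.85946742 -0.01443703  0.02      ] [0.36422158 0.21602135 0.02      ] 0.4561426969510467 0.3022438454831056
yaw of y axis -171.35999585523913
98.42431256212465
rule side -171.53995515702803
rule wrist -170.95916905399272
bed wrist -171.16975078397496
mark [ 0.66938914 -0.01882273  0.023     ] [ 0.6658057  -0.01535191  0.023     ]
grip lever [0.44829442 0.08428641 0.116     ]
bolt [0.49114434 0.17456931 0.06      ]
```

```bash
cat >> h.py <<'E'
YAW=np.radians(8.7)
O=np.array([.587,.097,0]); X=np.array([-np.sin(YAW),np.cos(YAW),0]);Y=np.array([-np.cos(YAW),-np.sin(YAW),0])
def topress(p): p=np.asarray(p)-O; return np.array([p@X,p@Y,p[2]])
def toworld(p): return O+X*p[0]+Y*p[1]+np.array([0,0,p[2]])
def tri(n1,u1,n2,u2):
    o1,d1=ray(n1,u1);o2,d2=ray(n2,u2);d1/=np.linalg.norm(d1);d2/=np.linalg.norm(d2)
    t=np.linalg.lstsq(np.c_[d1,-d2],o2-o1,rcond=None)[0];a=o1+d1*t[0];b=o2+d2*t[1];return (a+b)/2,np.linalg.norm(a-b)
E
python3 - <<'E'
from h import *
import cv2
s=lambda u,v:(185+u/3.4,180+v/3.4)
w=lambda u,v:(40+u/1.7,90+v/1.7)
print("mark",topress(onz("side",s(490,322),.0235)),topress(onz("wrist",w(463,170),.0235)))
print("ptr side",topress(onz("side",s(422,326),.0235)))
a=cv2.imread('pics/side0.png')[220:300,265:365];cv2.imwrite('pics/s0y.png',cv2.resize(a,None,fx=7,fy=7,interpolation=cv2.INTER_CUBIC))
a=cv2.imread('pics/wrist0.png')[90:230,200:360];cv2.imwrite('pics/w0y.png',cv2.resize(a,None,fx=4.2,fy=4.2,interpolation=cv2.INTER_CUBIC))
E
```

```text
mark [-0.12723767 -0.06377635  0.0235    ] [-0.12284101 -0.06086776  0.0235    ]
ptr side [-0.12133461 -0.02108794  0.0235    ]
```

View pics/s0y.png

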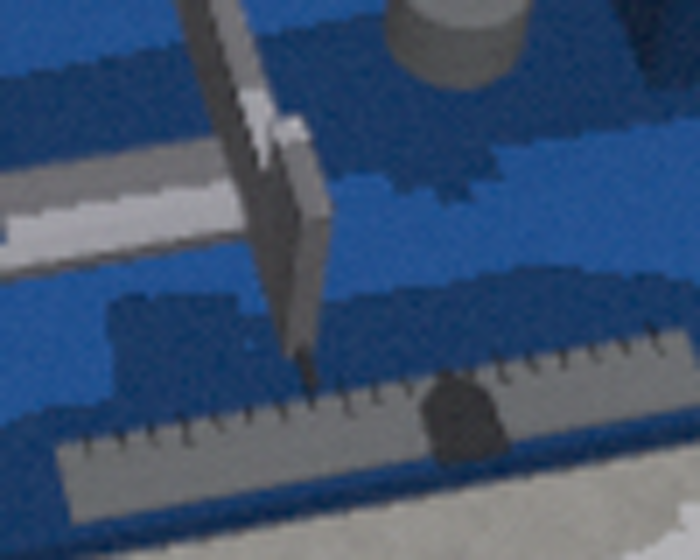

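View pics/w0y.png

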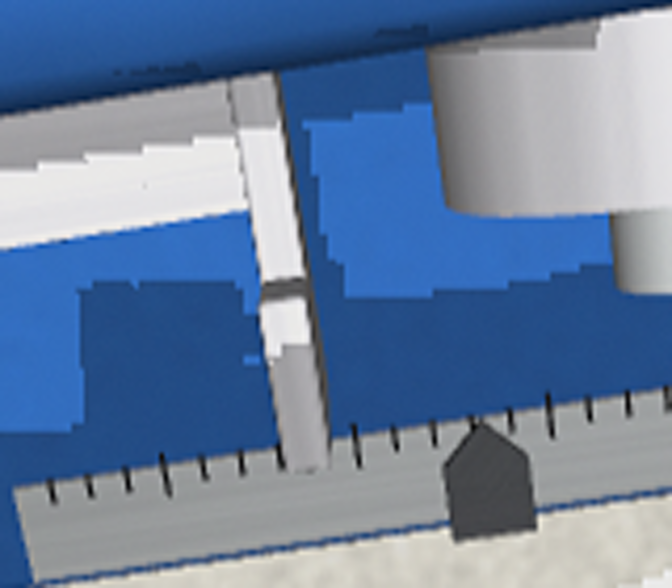

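Run:
```python
from h import *
s=lambda u,v:(265+u/7,220+v/7)
w=lambda u,v:(200+u/4.2,90+v/4.2)
print("mark",topress(onz("side",s(450,372),.0235)),topress(onz("wrist",w(480,420),.0235)))
print("ptr side",topress(onz("side",s(313,400),.0235)))
print("tab ends wrist",topress(onz("wrist",w(285,283),.098)),topress(onz("wrist",w(308,468),.098)))
print("edges",topress(onz("wrist",w(275,390),.098))[1],topress(onz("wrist",w(318,385),.098))[1])
print("tab side", [topress(onz("side",s(*p),.098)) for p in[(293,122),(303,212),(330,212)]])
# tool-relative
st=r.get_state();T=R.from_quat(st["eef_rot"]).as_matrix()
```

```text
mark [-0.12357037 -0.06527198  0.0235    ] [-0.12315263 -0.06290396  0.0235    ]
ptr side [-0.12459943 -0.02151605  0.0235    ]
tab ends wrist [-0.06923762 -0.02254725  0.098     ] [-0.10719273 -0.0212736   0.098     ]
edges -0.017218099815848514 -0.025868377172967923
tab side [array([-0.07437888, -0.02322641,  0.098     ]), array([-0.10623061, -0.01768142,  0.098     ]), array([-0.1078073 , -0.02530885,  0.098     ])]
```

```bash
cat >> h.py <<'E'
def shift(P):
    st=r.get_state();M=R.from_quat(st["eef_rot"]).as_matrix();return (M.T@(np.asarray(P)-st["tool_pos"]))*100
E
python3 - <<'E'
from h import *
P=toworld([-.089,-.0215,.072]);print(P,shift(P))
E
```

```text
[0.62171483 0.01227615 0.072     ] [-0.33071163 -1.22449845 14.85620723]
```

Emit:
send_rows:
  series:
    - {"delta_pos": [-0.33,-1.22,2],"turn": -5,"jaw": 0}
    - {"delta_pos": [-0.33,-1.22,5],"turn": -8.7,"jaw": 0}
    - {"delta_pos": [-0.33,-1.22,8],"turn": -8.7,"jaw": 0}
    - {"delta_pos": [-0.33,-1.22,10],"turn": -8.7,"jaw": 0}
    - {"delta_pos": [-0.33,-1.22,10],"turn": -8.7,"jaw": 0}
    - {"delta_pos": [-0.33,-1.22,10],"turn": -8.7,"jaw": 0}

```text
clock: 2.15
tool_pos: [0.6212, 0.0122, 0.12]
eef_rot: [0.997, 0.076, -0.001, 0.0]
contact_force: [0.3, 0.3, 0.3]
opening: 1.0
```

Run:
```python
from h import *
st=r.get_state();print(st["tool_pos"],R.from_quat(st["eef_rot"]).as_matrix().round(3))
print(shift(toworld([-.089,-.0215,.072])))
cv2.imwrite("pics/wrist1.png",vision.snapshot("wrist"))
cv2.imwrite("pics/side1.png",vision.snapshot("side"))
```

```text
[0.62124549 0.01217613 0.11999448] [[ 0.988  0.151 -0.002]
 [ 0.151 -0.988 -0.   ]
 [-0.002 -0.    -1.   ]]
[ 5.64944026e-02 -2.18392033e-03  4.79935509e+00]
```

View pics/wrist1.png

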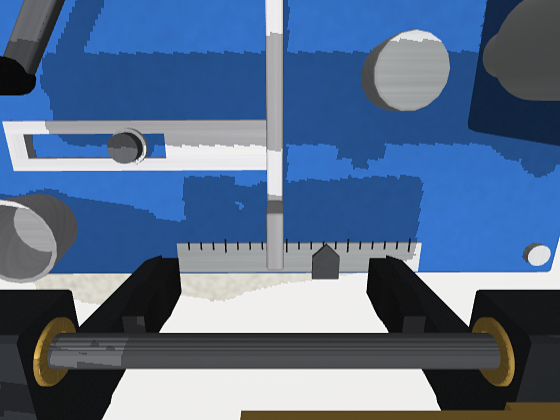

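View pics/side1.png

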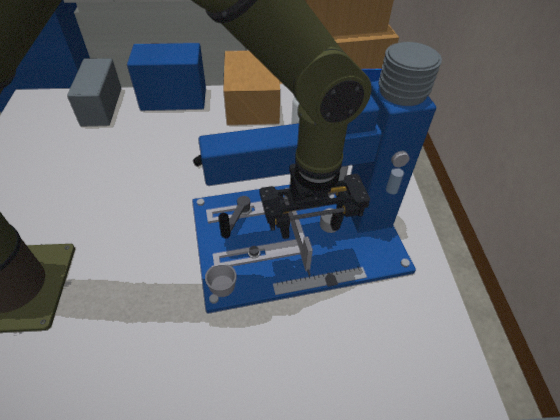

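Emit:
send_rows:
  series:
    - {"delta_pos": [0.06,0,2],"turn": 0,"jaw": 0}
    - {"delta_pos": [0.06,0,4],"turn": 0,"jaw": 0}
    - {"delta_pos": [0.06,0,4.8],"turn": 0,"jaw": 0}
    - {"delta_pos": [0.06,0,4.8],"turn": 0,"jaw": 0.5}
    - {"delta_pos": [0.06,0,4.8],"turn": 0,"jaw": 1}
    - {"delta_pos": [0.06,0,4.8],"turn": 0,"jaw": 1}
    - {"delta_pos": [0.06,0,4.8],"turn": 0,"jaw": 1}
    - {"delta_pos": [0.06,0,4.8],"turn": 0,"jaw": 1}
  force: 25

```text
clock: 2.92
tool_pos: [0.6231, 0.0124, 0.0736]
eef_rot: [0.997, 0.076, 0.001, -0.0]
contact_force: [0.8, -0.2, -0.1]
opening: 0.646
```

Emit:
send_rows:
  series:
    - {"delta_pos": [0,0,0],"turn": 0,"jaw": 1}
    - {"delta_pos": [0,0,0],"turn": 0,"jaw": 1}
  force: 25

```text
clock: 3.08
tool_pos: [0.6226, 0.0123, 0.073]
eef_rot: [0.997, 0.076, 0.0, 0.0]
contact_force: [0.2, -0.0, 0.3]
opening: 0.495
```

Emit:
send_rows:
  series:
    - {"delta_pos": [0,0,0],"turn": 0,"jaw": 1}
    - {"delta_pos": [0,0,0],"turn": 0,"jaw": 1}
    - {"delta_pos": [0,0,0],"turn": 0,"jaw": 1}
    - {"delta_pos": [0,0,0],"turn": 0,"jaw": 1}
    - {"delta_pos": [0,0,0],"turn": 0,"jaw": 1}
  force: 25

```text
clock: 3.5
tool_pos: [0.6222, 0.0123, 0.0725]
eef_rot: [0.997, 0.076, -0.0, 0.0]
contact_force: [-5.5, 0.1, 1.9]
opening: 0.118
```

Run:
```python
from h import *
st=r.get_state();print(st["tool_pos"],st["opening"],topress(st["tool_pos"]),st["contact_force"])
cv2.imwrite("pics/side2.png",vision.snapshot("side"))
a=cv2.imread('pics/side2.png')[220:300,265:365];cv2.imwrite('pics/s2y.png',cv2.resize(a,None,fx=7,fy=7,interpolation=cv2.INTER_CUBIC))
```

```text
[0.62216388 0.01229587 0.072496  ] 0.11766923776834834 [-0.08904843 -0.02194686  0.072496  ] [-5.49015182  0.08897828  1.92597525]
```

View pics/s2y.png

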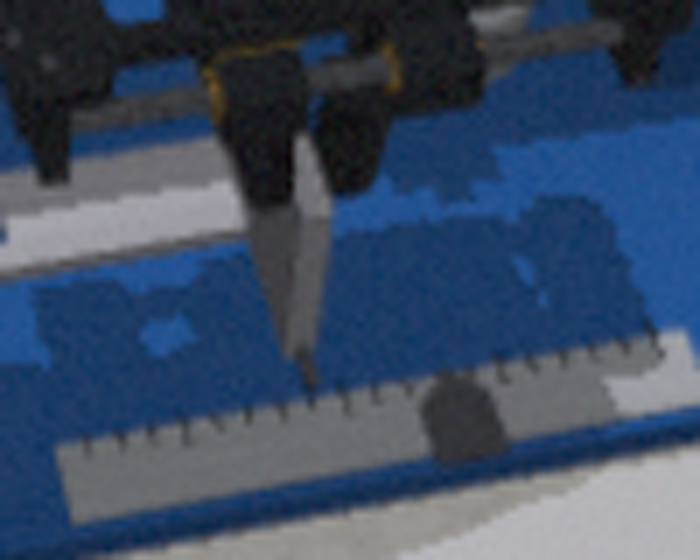

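Emit:
send_rows:
  series:
    - {"delta_pos": [0.6,0,0],"turn": 0,"jaw": 1}
    - {"delta_pos": [1.4,0,0],"turn": 0,"jaw": 1}
    - {"delta_pos": [2.2,0,0],"turn": 0,"jaw": 1}
    - {"delta_pos": [3.0,0,0],"turn": 0,"jaw": 1}
    - {"delta_pos": [3.8,0,0],"turn": 0,"jaw": 1}
    - {"delta_pos": [4.2,0,0],"turn": 0,"jaw": 1}
    - {"delta_pos": [4.2,0,0],"turn": 0,"jaw": 1}
    - {"delta_pos": [4.2,0,0],"turn": 0,"jaw": 1}

```text
clock: 4.22
tool_pos: [0.6631, 0.0188, 0.0725]
eef_rot: [0.997, 0.076, -0.001, -0.0]
contact_force: [-3.5, 0.8, 3.2]
opening: 0.107
```

Run:
```python
from h import *
st=r.get_state();print(st["tool_pos"],st["opening"],topress(st["tool_pos"]),st["contact_force"])
cv2.imwrite("pics/side3.png",vision.snapshot("side"))
cv2.imwrite("pics/wrist3.png",vision.snapshot("wrist"))
a=cv2.imread('pics/side3.png')[220:300,265:365];cv2.imwrite('pics/s3y.png',cv2.resize(a,None,fx=7,fy=7,interpolation=cv2.INTER_CUBIC))
```

```text
[0.66306416 0.01877314 0.07250761] 0.10650745184235301 [-0.0888323  -0.0633563   0.07250761] [-3.4866974   0.79189837  3.15322507]
```

View pics/s3y.png

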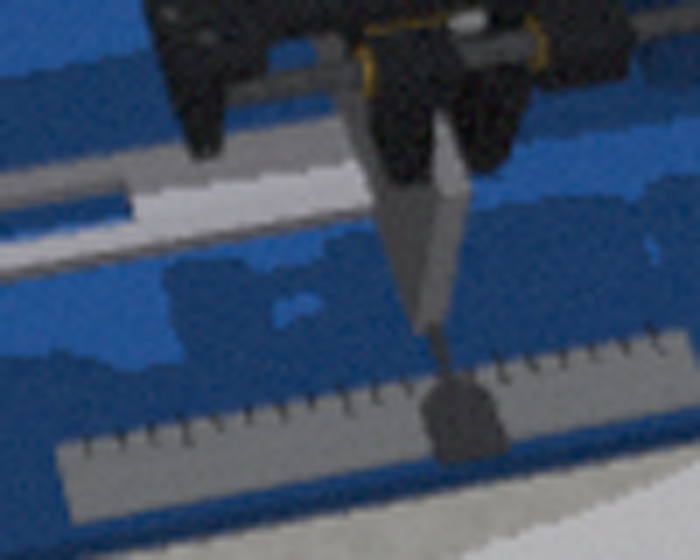

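View pics/wrist3.png

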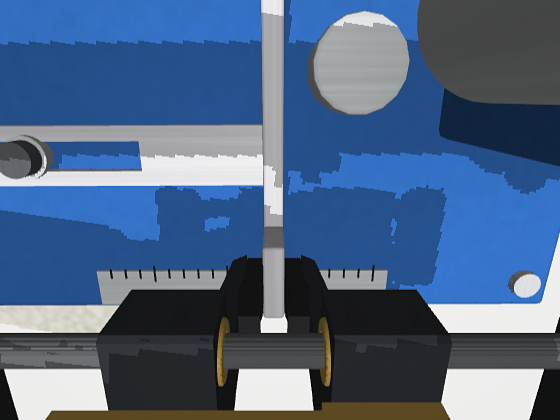

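Emit:
send_rows:
  series:
    - {"delta_pos": [0,0,0],"turn": 0,"jaw": 0.6}
    - {"delta_pos": [0,0,0],"turn": 0,"jaw": 0.4}
    - {"delta_pos": [0,0,0],"turn": 0,"jaw": 0.4}
    - {"delta_pos": [0,0,0],"turn": 0,"jaw": 0.4}
    - {"delta_pos": [0,2,0],"turn": 0,"jaw": 0.4}
    - {"delta_pos": [0,5,0],"turn": 0,"jaw": 0.4}
    - {"delta_pos": [0,8,0],"turn": 0,"jaw": 0.4}
    - {"delta_pos": [0,11,0],"turn": 0,"jaw": 0.4}

```text
clock: 4.98
tool_pos: [0.681, -0.0912, 0.0726]
eef_rot: [0.997, 0.076, 0.0, 0.0]
contact_force: [0.6, -0.4, 0.0]
opening: 0.601
```

Emit:
send_rows:
  series:
    - {"delta_pos": [0,1,0],"turn": 0,"jaw": 0.4}
    - {"delta_pos": [0,1,0],"turn": 0,"jaw": 0.4}
    - {"delta_pos": [0,1,0],"turn": 0,"jaw": 0.4}
    - {"delta_pos": [0,1,0],"turn": 0,"jaw": 0.4}

```text
clock: 5.32
tool_pos: [0.682, -0.0965, 0.0725]
eef_rot: [0.997, 0.077, 0.0, -0.001]
contact_force: [0.1, 0.5, 0.2]
opening: 0.599
```

Run:
```python
from h import *
st=r.get_state();print(st["tool_pos"],st["opening"],topress(st["tool_pos"]),st["contact_force"])
cv2.imwrite("pics/wrist4.png",vision.snapshot("wrist"))
cv2.imwrite("pics/side4.png",vision.snapshot("side"))
a=cv2.imread('pics/side4.png')[220:300,265:365];cv2.imwrite('pics/s4y.png',cv2.resize(a,None,fx=7,fy=7,interpolation=cv2.INTER_CUBIC))
```

```text
[ 0.682024   -0.09650067  0.07253233] 0.5986426010953708 [-0.20564764 -0.06466157  0.07253233] [0.12865018 0.5410059  0.21609091]
```

View pics/wrist4.png

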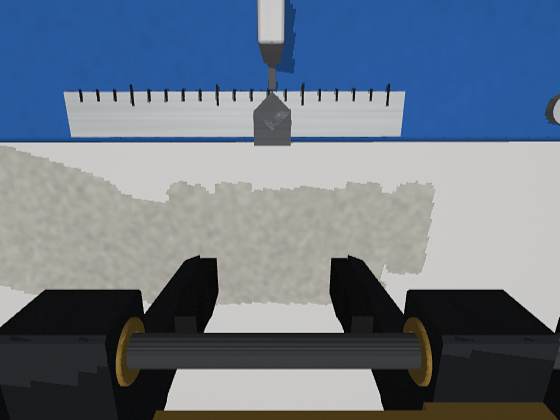

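View pics/side4.png

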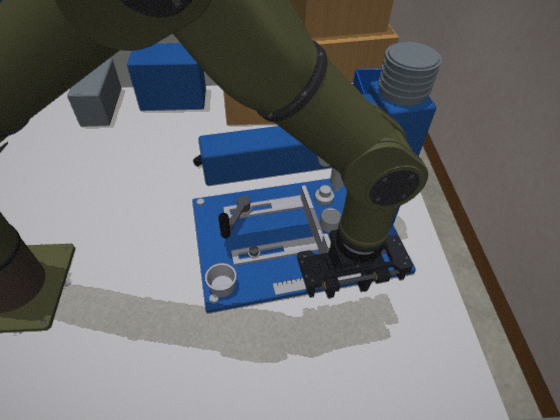

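Excellent view: the pointer (272, ~78) and the clip tip (272, ~92) look aligned; measure at sub-pixel.

Run:
```python
from h import *
im=cv2.imread('pics/wrist4.png')
a=im[40:150,235:310];cv2.imwrite('pics/w4y.png',cv2.resize(a,None,fx=7,fy=5.4,interpolation=cv2.INTER_CUBIC))
g=cv2.cvtColor(im,cv2.COLOR_BGR2GRAY)
for y in range(66,92,3):print(y,g[y,262:284])
# edges of clip: dark vs rule
for y in range(92,146,3):
    row=g[y,240:310].astype(float);m=row<130;xs=np.where(m)[0]+240
    print(y,xs.min() if len(xs) else None,xs.max() if len(xs) else None)
```

```text
66 [84 83 83 82 84 84 70 56 57 57 57 59 58 58 57 56 58 57 57 57 56 58]
69 [83 83 83 83 84 84 85 87 87 86 87 88 88 81 55 57 55 56 56 56 57 56]
72 [83 83 82 82 83 84 85 87 86 86 87 87 86 79 84 84 84 85 83 85 86 86]
75 [82 83 83 83 83 83 85 87 86 87 86 86 86 79 82 81 83 83 84 83 83 82]
78 [83 83 83 82 82 82 85 87 86 86 87 87 87 80 82 82 83 83 83 83 84 83]
81 [83 83 83 82 83 82 70 88 87 86 87 85 86 85 75 76 84 83 83 85 85 84]
84 [84 83 84 83 83 83 70 87 86 86 86 87 88 80 55 55 85 83 83 84 82 83]
87 [82 83 83 83 83 75 71 88 87 86 87 87 87 80 55 54 85 83 83 83 83 83]
90 [70 69 69 70 74 42 29 26 63 61 55 59 57 56 57 92 90 89 89 89 89 94]
92 250 303
95 250 303
98 250 303
101 251 303
104 260 303
107 257 287
110 254 290
113 253 290
116 253 290
119 253 290
122 254 290
125 254 290
128 254 290
131 254 290
134 254 290
137 240 309
140 240 309
143 254 290
```

View pics/w4y.png

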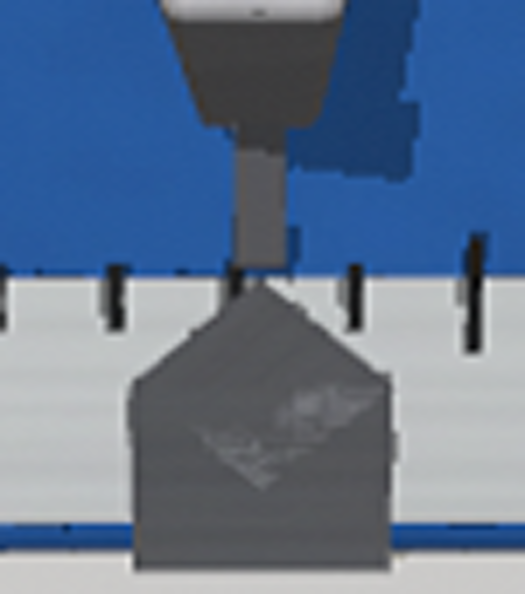

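Run:
```python
from h import *
im=cv2.imread('pics/side4.png')
im=cv2.resize(im[140:320,190:430],None,fx=3.3,fy=3.3,interpolation=cv2.INTER_CUBIC)
def P(p): u=proj("side",p);return (int((u[0]-190)*3.3),int((u[1]-140)*3.3))
t=np.array([.682,-.0965,.0725])
for h in range(0,26,2):
    q=P(t+[0,0,h/100]);cv2.circle(im,q,2,(0,255,255),-1);cv2.putText(im,str(h),(q[0]+4,q[1]),0,.35,(0,255,255),1)
# beam candidates front edge x
for x in(-.024,):
    for a,b in((( x,-.2,.235),(x,.2,.235)),((x,-.2,.31),(x,.2,.31))):
        cv2.line(im,P(toworld(a)),P(toworld(b)),(0,0,255),1)
cv2.imwrite('pics/s4z.png',im)
```

```text
(no output)
```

View pics/s4z.png

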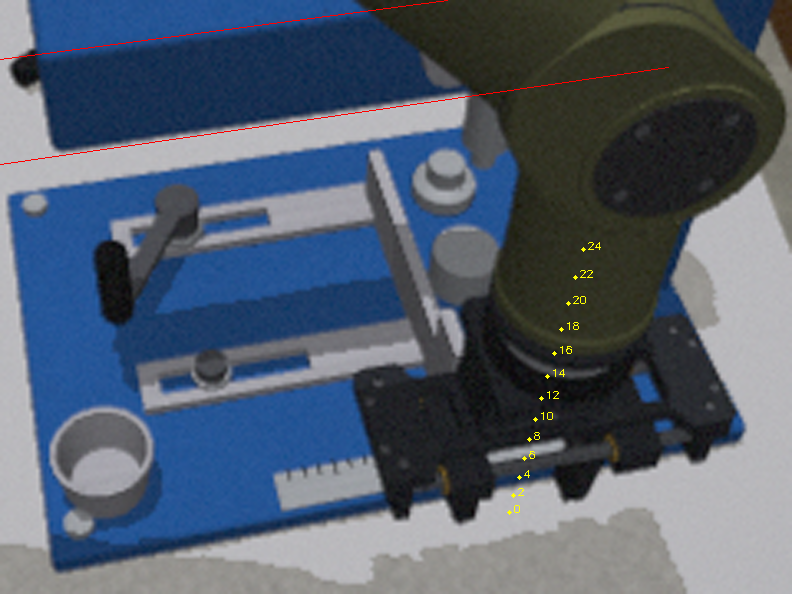

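Run:
```python
from h import *
z=lambda u,v:(190+u/3.3,140+v/3.3)
print("post top",topress(onz("side",z(110,250),.116)))
print("post bottom",topress(onz("side",z(118,310),.066)))
print("bolt top?",[ (h,topress(onz("side",z(178,200),h)).round(4)) for h in(.06,.07)])
print("beam front edge",topress(onz("side",z(58,150),.235)),topress(onz("side",z(300,118),.235)),topress(onz("side",z(470,93),.235)))
print("tin top", topress(onz("side",z(102,450),.06)))
print("bolt2", topress(onz("side",z(212,366),.042)))
print(r.get_state()["q"].round(3))
im=vision.snapshot("scene");cv2.imwrite("pics/scene4.png",im)
cv2.imwrite("pics/sc4z.png",cv2.resize(im[120:380,100:430],None,fx=2.3,fy=2.3,interpolation=cv2.INTER_CUBIC))
```

```text
post top [0.00286771 0.138317   0.116     ]
post bottom [-0.00696583  0.13852248  0.066     ]
bolt top? [(0.06, array([0.0865, 0.0835, 0.06  ])), (0.07, array([0.0775, 0.0845, 0.07  ]))]
beam front edge [-0.02019654  0.16033799  0.235     ] [-0.02221566  0.02321415  0.235     ] [-0.02167696 -0.0779624   0.235     ]
tin top [-0.10719355  0.16244004  0.06      ]
bolt2 [-0.0468531   0.08365285  0.042     ]
[ 0.187  0.956 -0.225  1.458  0.265  0.758  0.016]
```

View pics/sc4z.png

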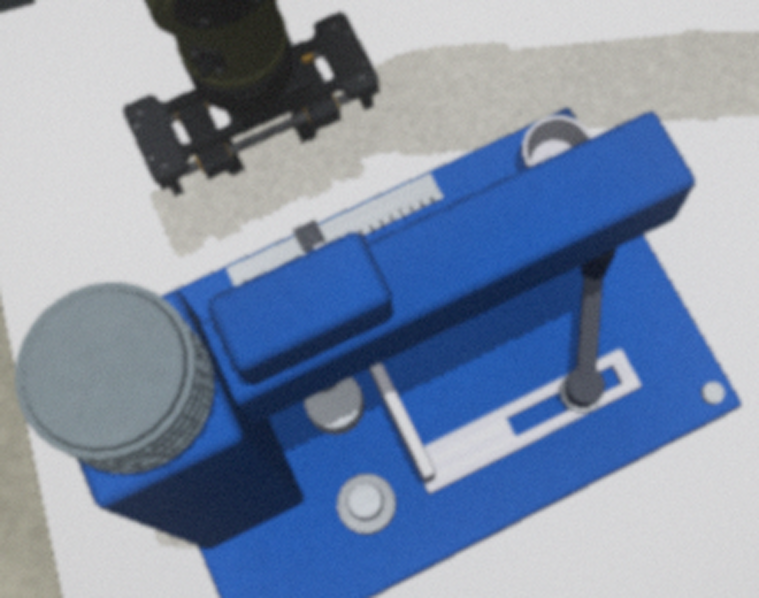

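Emit:
send_rows:
  series:
    - {"delta_pos": [-2,0,-2],"turn": 7,"jaw": 0}
    - {"delta_pos": [-5,0,-4],"turn": 14,"jaw": 0}
    - {"delta_pos": [-8,0,-5.3],"turn": 21,"jaw": 0}
    - {"delta_pos": [-11,0,-5.3],"turn": 28,"jaw": 0}
    - {"delta_pos": [-14,-1,-5.3],"turn": 35,"jaw": 0}
    - {"delta_pos": [-17,-2,-5.3],"turn": 42,"jaw": 0}
    - {"delta_pos": [-20,-3,-5.3],"turn": 49,"jaw": 0}
    - {"delta_pos": [-22,-4,-5.3],"turn": 56,"jaw": 0}

```text
clock: 6.13
tool_pos: [0.4551, -0.0928, 0.126]
eef_rot: [0.915, -0.404, -0.001, 0.0]
contact_force: [-0.4, 1.7, 0.4]
opening: 0.998
```

Run:
```python
from h import *
st=r.get_state();p=topress(st["tool_pos"]);print(p,st["q"].round(3))
M=R.from_quat(st["eef_rot"]).as_matrix();print("tool x vs -X deg",np.degrees(np.arctan2(M[:,0]@Y,-M[:,0]@X)), M[:,2].round(4))
print(shift(toworld([-.15,.17,.125])))
```

```text
[-0.16767499  0.15913473  0.1259714 ] [ 0.084  0.656  0.028  2.133 -0.049  0.355 -0.679]
tool x vs -X deg -33.690589827388045 [-2.1e-03  1.0e-04 -1.0e+00]
[-2.07319664 -0.07655394  0.1001205 ]
```

Emit:
send_rows:
  series:
    - {"delta_pos": [-0.5,0,0],"turn": 7,"jaw": 0}
    - {"delta_pos": [-1,0,0],"turn": 14,"jaw": 0}
    - {"delta_pos": [-1.5,0,0],"turn": 21,"jaw": 0}
    - {"delta_pos": [-2.0,0,0],"turn": 28,"jaw": 0}
    - {"delta_pos": [-2.0,0,0],"turn": 34,"jaw": 0}
    - {"delta_pos": [-2.0,0,0],"turn": 34,"jaw": 0}
    - {"delta_pos": [-2.0,0,0],"turn": 34,"jaw": 0}

```text
clock: 6.72
tool_pos: [0.4453, -0.0781, 0.1257]
eef_rot: [0.76, -0.65, 0.0, -0.0]
contact_force: [-0.6, -0.7, 0.8]
opening: 1.001
```

```bash
cat > look.py <<'E'
import sys
from h import *
t=sys.argv[1]
st=r.get_state();p=topress(st["tool_pos"]);print("press",p.round(4),"q",st["q"].round(3))
M=R.from_quat(st["eef_rot"]).as_matrix();print("tool x vs -X deg",np.degrees(np.arctan2(M[:,0]@Y,-M[:,0]@X)).round(2), M[:,2].round(4))
f=st["contact_force"];print("F press",np.round([f@X,f@Y,f[2]],2),"clock",st["clock"])
for n in sys.argv[2:]:
    cv2.imwrite(f"pics/{n}{t}.png",vision.snapshot(n))
E
python3 look.py 6 wrist scene side
```

```text
press [-0.1517  0.1666  0.1257] q [-0.028  0.656  0.158  2.175 -0.302  0.33  -1.03 ]
tool x vs -X deg -0.27 [ 6.e-04  1.e-04 -1.e+00]
F press [-0.55  0.7   0.78] clock 6.7167
```

View pics/wrist6.png

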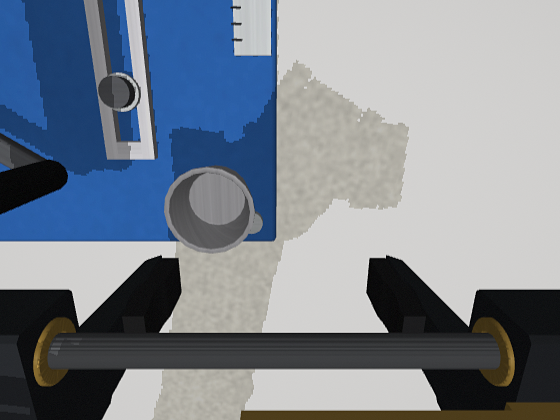

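View pics/side6.png

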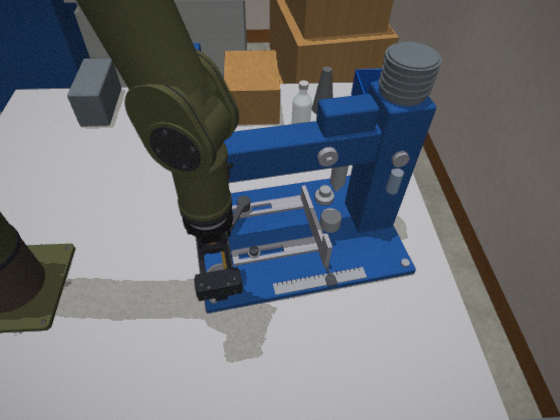

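View pics/scene6.png

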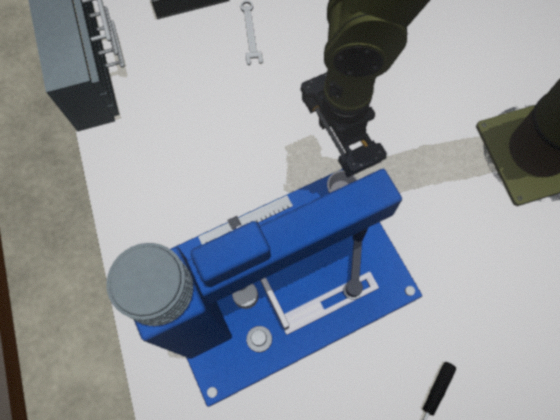

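Emit:
send_rows:
  series:
    - {"delta_pos": [0,0.3,1.5],"turn": 0,"jaw": 0}
    - {"delta_pos": [0,0.3,3],"turn": 0,"jaw": 0}
    - {"delta_pos": [0,0.3,4.2],"turn": 0,"jaw": 0}
    - {"delta_pos": [-1.5,0.3,4.2],"turn": 0,"jaw": 0}
    - {"delta_pos": [-3,0.3,4.2],"turn": 0,"jaw": 0}
    - {"delta_pos": [-4.5,0.3,4.2],"turn": 0,"jaw": 0}
    - {"delta_pos": [-5,0.3,4.2],"turn": 0,"jaw": 0}
    - {"delta_pos": [-5,0.3,4.2],"turn": 0,"jaw": 0}

```text
clock: 7.53
tool_pos: [0.4344, -0.0287, 0.0835]
eef_rot: [0.76, -0.65, -0.0, -0.0]
contact_force: [0.1, -0.1, 0.1]
opening: 1.001
```

```bash
python3 - <<'E'
from h import *
print("post top from wrist6",)
E
python3 look.py 7 wrist scene side
```

```text
post top from wrist6
press [-0.1012  0.1699  0.0835] q [-0.097  0.733  0.094  2.247 -0.373  0.176 -1.075]
tool x vs -X deg -0.19 [-1.e-04  1.e-03 -1.e+00]
F press [-0.15 -0.11  0.05] clock 7.5333
```

View pics/wrist7.png

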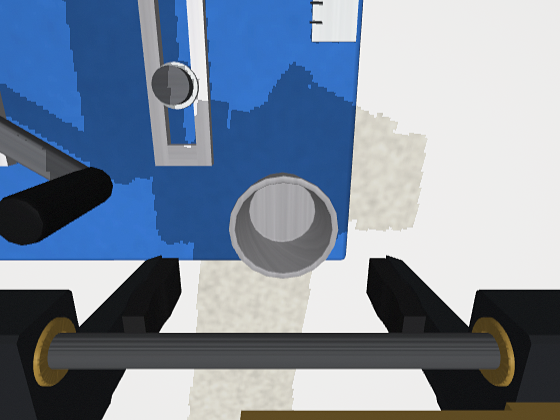

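View pics/side7.png

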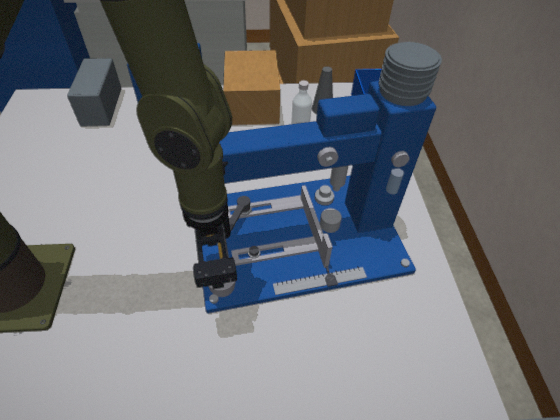

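View pics/scene7.png

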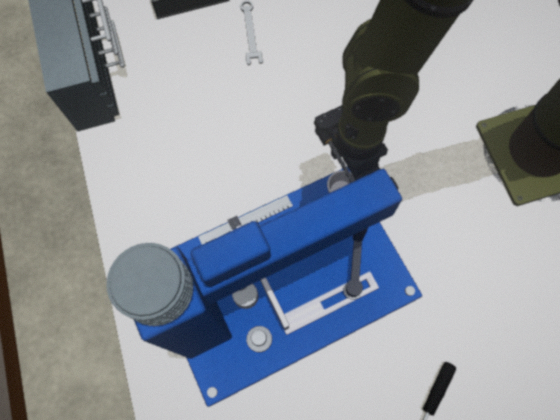

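Run:
```python
from h import *
for uv in[(22,222),(45,222),(22,240),(5,205)]: print(uv,topress(onz("wrist",uv,.116)).round(4))
t=np.array(r.get_state()["tool_pos"])
for x,dz in((-.044,-.011),(-.0615,-.011),(-.0615,.02)):
  for y in(-.009,.009):
    M=R.from_quat(r.get_state()["eef_rot"]).as_matrix()
    print(x,dz,y,proj("wrist",t+M@[x,y,-dz]).round(0))
```

```text
(22, 222) [-0.004  0.138  0.116]
(45, 222) [-0.0132  0.138   0.116 ]
(22, 240) [-0.0023  0.1457  0.116 ]
(5, 205) [0.001  0.1309 0.116 ]
-0.044 -0.011 -0.009 [191. 234.]
-0.044 -0.011 0.009 [193. 265.]
-0.0615 -0.011 -0.009 [158. 234.]
-0.0615 -0.011 0.009 [161. 265.]
-0.0615 0.02 -0.009 [136. 260.]
-0.0615 0.02 0.009 [141. 295.]
```

Emit:
send_rows:
  series:
    - {"delta_pos": [-0.8,-0.2,0],"turn": 0,"jaw": 0}
    - {"delta_pos": [-1.6,-0.2,0],"turn": 0,"jaw": 0}
    - {"delta_pos": [-2.3,-0.2,0],"turn": 0,"jaw": 0}
    - {"delta_pos": [-2.6,-0.2,0],"turn": 0,"jaw": 0}
    - {"delta_pos": [-2.6,-0.2,0],"turn": 0,"jaw": 0}
    - {"delta_pos": [-2.6,-0.2,0],"turn": 0,"jaw": 0}

```text
clock: 8.18
tool_pos: [0.4324, -0.0037, 0.0835]
eef_rot: [0.759, -0.651, 0.0, -0.0]
contact_force: [0.3, 0.2, -0.8]
opening: 1.001
```

```bash
python3 look.py 8 wrist scene side
python3 - <<'E'
import cv2
a=cv2.imread('pics/scene8.png')[60:260,260:460];cv2.imwrite('pics/sc8z.png',cv2.resize(a,None,fx=3,fy=3,interpolation=cv2.INTER_CUBIC))
E
```

```text
press [-0.0762  0.1681  0.0835] q [-0.159  0.732  0.098  2.256 -0.399  0.169 -1.11 ]
tool x vs -X deg -0.05 [ 1.e-04 -1.e-04 -1.e+00]
F press [ 0.2  -0.3  -0.77] clock 8.1833
```

View pics/wrist8.png

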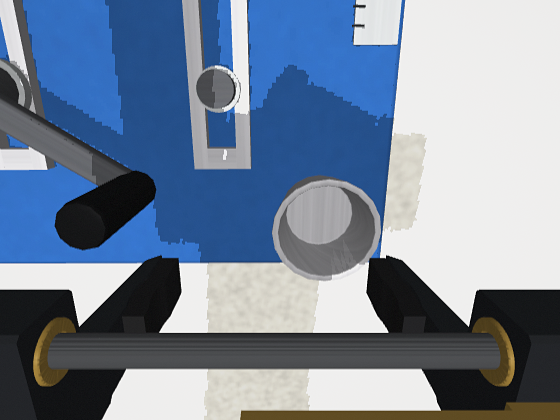

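View pics/sc8z.png

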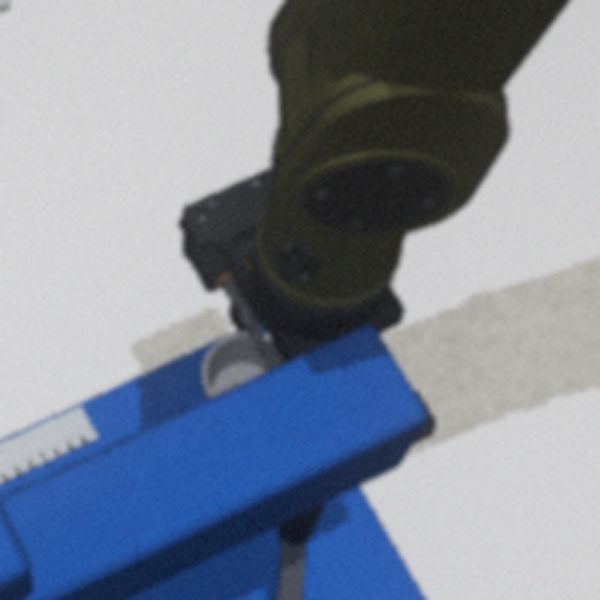

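Run:
```python
from h import *
s=lambda u,v:(260+u/3,60+v/3)
for uv in[(375,228),(375,160),(345,305)]:
  for z in(.22,.25,.28,.31,.34,.37):print(uv,z,topress(onz("scene",s(*uv),z)).round(3))
print(topress(onz("scene",s(430,425),.31)),topress(onz("scene",s(375,330),.31)))
```

```text
(375, 228) 0.22 [-0.103  0.225  0.22 ]
(375, 228) 0.25 [-0.091  0.213  0.25 ]
(375, 228) 0.28 [-0.08  0.2   0.28]
(375, 228) 0.31 [-0.068  0.188  0.31 ]
(375, 228) 0.34 [-0.057  0.176  0.34 ]
(375, 228) 0.37 [-0.046  0.163  0.37 ]
(375, 160) 0.22 [-0.141  0.247  0.22 ]
(375, 160) 0.25 [-0.129  0.234  0.25 ]
(375, 160) 0.28 [-0.116  0.221  0.28 ]
(375, 160) 0.31 [-0.103  0.208  0.31 ]
(375, 160) 0.34 [-0.09   0.195  0.34 ]
(375, 160) 0.37 [-0.077  0.181  0.37 ]
(345, 305) 0.22 [-0.068  0.186  0.22 ]
(345, 305) 0.25 [-0.058  0.175  0.25 ]
(345, 305) 0.28 [-0.047  0.164  0.28 ]
(345, 305) 0.31 [-0.037  0.153  0.31 ]
(345, 305) 0.34 [-0.027  0.142  0.34 ]
(345, 305) 0.37 [-0.017  0.131  0.37 ]
[0.03776589 0.15881121 0.31      ] [-0.01864078  0.15979267  0.31      ]
```

Run:
```python
from h import *
a=cv2.imread('pics/side8.png')[20:320,120:340];a=cv2.resize(a,None,fx=2,fy=2,interpolation=cv2.INTER_CUBIC)
st=r.get_state();t=np.array(st["tool_pos"])
for h in range(0,40,2):
    u=proj("side",t+[0,0,h/100]);q=(int((u[0]-120)*2),int((u[1]-20)*2));cv2.circle(a,q,2,(0,255,255),-1);cv2.putText(a,str(h),(q[0]+4,q[1]),0,.35,(0,255,255),1)
cv2.imwrite('pics/s8z.png',a)
```

```text
(no output)
```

View pics/s8z.png

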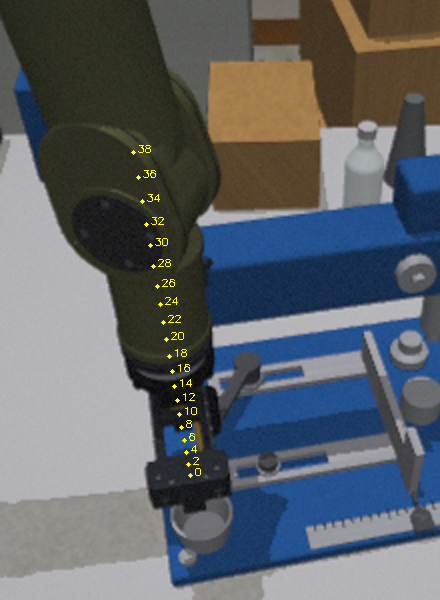

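Emit:
send_rows:
  series:
    - {"delta_pos": [-0.4,0,0],"turn": 0,"jaw": 0}
    - {"delta_pos": [-0.7,0,0],"turn": 0,"jaw": 0}
    - {"delta_pos": [-1.0,0,0],"turn": 0,"jaw": 0}
    - {"delta_pos": [-1.0,0,0],"turn": 0,"jaw": 0}
    - {"delta_pos": [-1.0,0,0],"turn": 0,"jaw": 0}

```text
clock: 8.75
tool_pos: [0.4308, 0.0061, 0.0835]
eef_rot: [0.759, -0.651, -0.0, -0.0]
contact_force: [0.2, 1.0, -0.1]
opening: 1.001
```

Emit:
send_rows:
  series:
    - {"delta_pos": [0,-0.4,0],"turn": 0,"jaw": 0}
    - {"delta_pos": [0,-0.8,0],"turn": 0,"jaw": 0}
    - {"delta_pos": [0,-1.1,0],"turn": 0,"jaw": 0}
    - {"delta_pos": [0,-1.4,0],"turn": 0,"jaw": 0}
    - {"delta_pos": [0,-1.7,0],"turn": 0,"jaw": 0}
    - {"delta_pos": [0,-2.0,0],"turn": 0,"jaw": 0}

```text
clock: 9.25
tool_pos: [0.4503, 0.0084, 0.0835]
eef_rot: [0.759, -0.652, -0.0, 0.001]
contact_force: [-1.0, -2.6, -0.1]
opening: 1.001
```

```bash
python3 look.py 9 wrist
```

```text
press [-0.0669  0.1485  0.0835] q [-0.199  0.742  0.126  2.204 -0.402  0.218 -1.131]
tool x vs -X deg 0.01 [-1.2e-03 -5.0e-04 -1.0e+00]
F press [-2.4   1.42 -0.1 ] clock 9.25
```

View pics/wrist9.png

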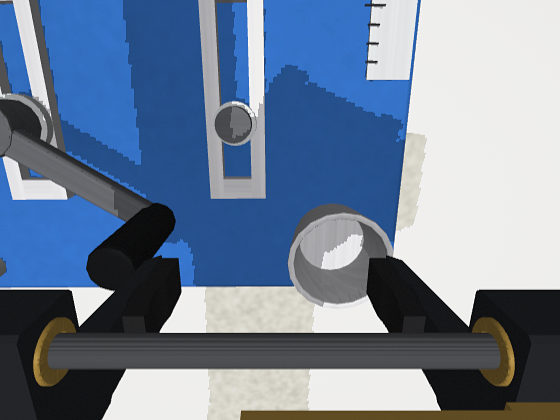

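Emit:
send_rows:
  series:
    - {"delta_pos": [0,0.8,0],"turn": 0,"jaw": 0}
    - {"delta_pos": [0,1.2,0],"turn": 0,"jaw": 0}
    - {"delta_pos": [-0.2,1.2,0],"turn": 0,"jaw": 0}
    - {"delta_pos": [-0.4,1.2,0],"turn": 0,"jaw": 0}
    - {"delta_pos": [-0.4,1.2,0],"turn": 0,"jaw": 0}
    - {"delta_pos": [-0.4,1.2,0],"turn": 0,"jaw": 0}

```text
clock: 9.8
tool_pos: [0.4364, 0.0064, 0.0837]
eef_rot: [0.757, -0.654, 0.001, 0.002]
contact_force: [-2.3, -14.3, 1.6]
opening: 0.999
```

```bash
python3 look.py 10 wrist side
python3 - <<'E'
import cv2
a=cv2.imread('pics/side10.png')[60:320,160:400];cv2.imwrite('pics/s10z.png',cv2.resize(a,None,fx=2.3,fy=2.3,interpolation=cv2.INTER_CUBIC))
E
```

```text
press [-0.0667  0.1626  0.0837] q [-0.196  0.735  0.116  2.243 -0.409  0.184 -1.131]
tool x vs -X deg 0.34 [-0.0017 -0.0049 -1.    ]
F press [-13.81   4.45   1.57] clock 9.8
```

View pics/wrist10.png

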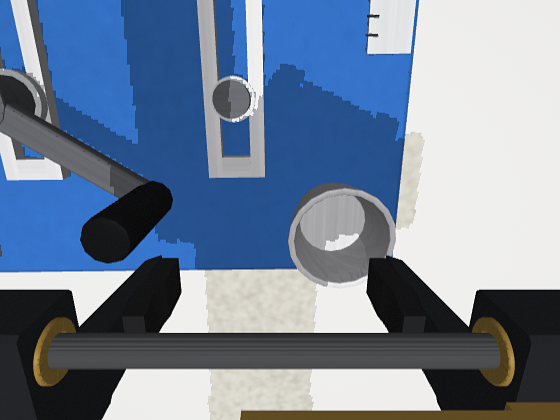

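View pics/s10z.png

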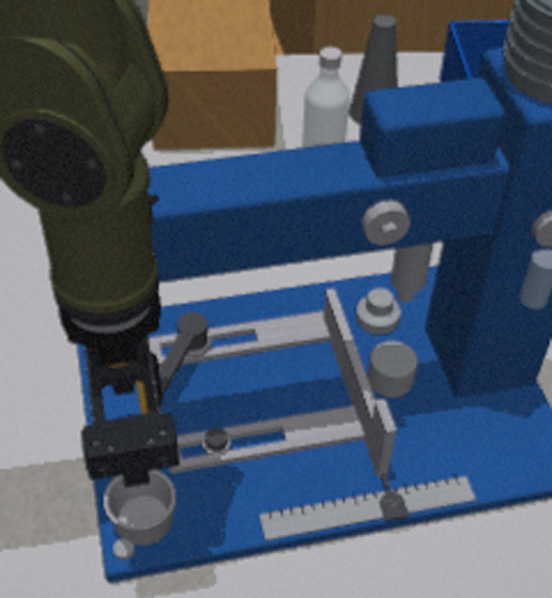

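Emit:
send_rows:
  series:
    - {"delta_pos": [0.6,0,0],"turn": 0,"jaw": 0}
    - {"delta_pos": [0.6,0,0],"turn": 0,"jaw": 0}
    - {"delta_pos": [0.6,0,0],"turn": 0,"jaw": 0}

```text
clock: 10.15
tool_pos: [0.439, 0.0054, 0.0836]
eef_rot: [0.759, -0.651, -0.0, -0.0]
contact_force: [-0.8, -0.5, -0.8]
opening: 1.0
```

```bash
python3 look.py 11 wrist side scene
python3 - <<'E'
from h import *
st=r.get_state();print(st["moment"])
b=nets.trace("side","lever_grip")
for x in b[:2]:
    m=x["region"];ys,xs=np.where(m);print(x["score"],xs.min(),xs.max(),ys.min(),ys.max())
b=nets.trace("wrist","lever_grip")
for x in b[:2]:
    m=x["region"];ys,xs=np.where(m);print(x["score"],xs.min(),xs.max(),ys.min(),ys.max())
E
```

```text
press [-0.0682  0.1601  0.0836] q [-0.184  0.735  0.108  2.237 -0.405  0.187 -1.124]
tool x vs -X deg 0.0 [ 1.e-04  6.e-04 -1.e+00]
F press [-0.42  0.87 -0.78] clock 10.15
[-0.03141302  0.07540977 -0.03133313]
0.58 227 249 196 229
0.71 0 170 82 267
```

View pics/wrist11.png

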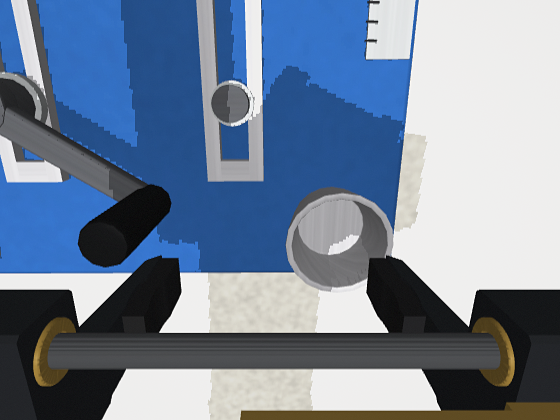

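Run:
```python
from h import *
for uv in[(105,245),(100,240)]: print(uv,topress(onz("wrist",uv,.116)).round(4))
```

```text
(105, 245) [1.000e-04 1.382e-01 1.160e-01]
(100, 240) [0.0018 0.136  0.116 ]
```

Emit:
send_rows:
  series:
    - {"delta_pos": [0,0,-0.7],"turn": 0,"jaw": 0}
    - {"delta_pos": [0,0,-1.4],"turn": 0,"jaw": 0}
    - {"delta_pos": [-0.2,0,-1.4],"turn": 0,"jaw": 0}
    - {"delta_pos": [-0.4,0,-1.4],"turn": 0,"jaw": 0}
    - {"delta_pos": [-0.5,0,-1.4],"turn": 0,"jaw": 0}
    - {"delta_pos": [-0.5,0,-1.4],"turn": 0,"jaw": 0}

```text
clock: 10.9
tool_pos: [0.4396, 0.0069, 0.0983]
eef_rot: [0.757, -0.653, 0.003, 0.0]
contact_force: [1.5, -9.4, 3.2]
opening: 1.003
```

```bash
cat >> look.py <<'E'
f=st["contact_force"];m=st["moment"];print("F world",np.round(f,2),"moment",np.round(m,3))
E
python3 look.py 12 wrist
```

```text
press [-0.0667  0.1594  0.0983] q [-0.211  0.705  0.141  2.231 -0.401  0.224 -1.136]
tool x vs -X deg 0.25 [ 0.0035 -0.0037 -1.    ]
F press [-9.54 -0.08  3.16] clock 10.9
F world [ 1.52 -9.42  3.16] moment [-0.496  0.04  -0.033]
```

View pics/wrist12.png

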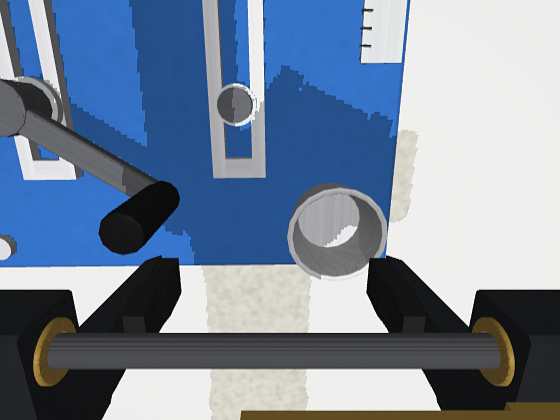

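Emit:
send_rows:
  series:
    - {"delta_pos": [0.65,0,0],"turn": 0,"jaw": 0}
    - {"delta_pos": [0.65,0.3,1.0],"turn": 0,"jaw": 0}
    - {"delta_pos": [0.65,0.3,1.7],"turn": 0,"jaw": 0}
    - {"delta_pos": [0.65,0.3,1.7],"turn": 0,"jaw": 0}

```text
clock: 11.28
tool_pos: [0.4356, 0.0035, 0.0796]
eef_rot: [0.759, -0.651, -0.001, 0.0]
contact_force: [-0.2, 0.1, 0.4]
opening: 1.0
```

```bash
python3 look.py 13
```

```text
press [-0.0696  0.1638  0.0796] q [-0.174  0.743  0.098  2.246 -0.407  0.171 -1.118]
tool x vs -X deg -0.02 [-2.1e-03  5.0e-04 -1.0e+00]
F press [0.13 0.14 0.37] clock 11.2833
F world [-0.16  0.1   0.37] moment [ 0.121  0.043 -0.037]
```

Emit:
send_rows:
  series:
    - {"delta_pos": [0,-0.4,0],"turn": 0,"jaw": 0}
    - {"delta_pos": [0,-0.8,0],"turn": 0,"jaw": 0}
    - {"delta_pos": [0,-1.2,0],"turn": 0,"jaw": 0}
    - {"delta_pos": [0,-1.5,0],"turn": 0,"jaw": 0}
    - {"delta_pos": [0,-1.5,0],"turn": 0,"jaw": 0}

```text
clock: 11.7
tool_pos: [0.4526, 0.0058, 0.0807]
eef_rot: [0.759, -0.651, 0.001, -0.001]
contact_force: [1.0, 0.2, -0.2]
opening: 1.001
```

```bash
python3 look.py 14 wrist
```

```text
press [-0.0699  0.1466  0.0807] q [-0.189  0.748  0.12   2.202 -0.402  0.21  -1.125]
tool x vs -X deg -0.03 [ 2.e-03  1.e-04 -1.e+00]
F press [ 0.07 -1.05 -0.21] clock 11.7
F world [ 1.03  0.23 -0.21] moment [ 0.084  0.115 -0.026]
```

View pics/wrist14.png

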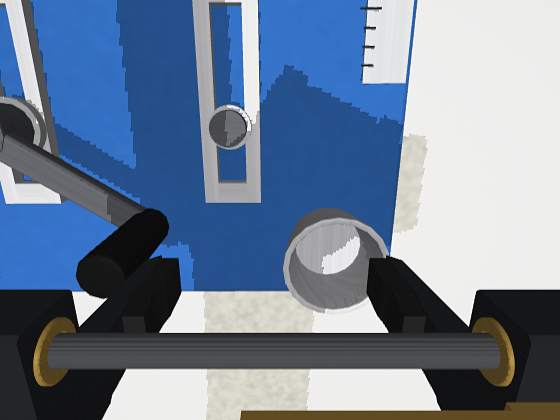

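Emit:
send_rows:
  series:
    - {"delta_pos": [1.5,0,0],"turn": 0,"jaw": 0}
    - {"delta_pos": [4,0,0],"turn": 0,"jaw": 0}
    - {"delta_pos": [7,0,0],"turn": 0,"jaw": 0}
    - {"delta_pos": [7.5,0,-3],"turn": 0,"jaw": 0}
    - {"delta_pos": [7.5,0,-7],"turn": 0,"jaw": 0}
    - {"delta_pos": [7.5,0,-11],"turn": 0,"jaw": 0}
    - {"delta_pos": [7.5,0,-15],"turn": 0,"jaw": 0}
    - {"delta_pos": [7.5,0,-19],"turn": 0,"jaw": 0}

```text
clock: 12.42
tool_pos: [0.4615, -0.0689, 0.2725]
eef_rot: [0.758, -0.652, -0.0, 0.0]
contact_force: [1.3, 0.9, -1.2]
opening: 1.003
```

Emit:
send_rows:
  series:
    - {"delta_pos": [0,0,-3.5],"turn": 0,"jaw": 0}
    - {"delta_pos": [0,0,-7.2],"turn": 0,"jaw": 0}
    - {"delta_pos": [0,0,-7.2],"turn": 0,"jaw": 0}
    - {"delta_pos": [0,0,-7.2],"turn": 0,"jaw": 0}

```text
clock: 12.75
tool_pos: [0.4633, -0.0688, 0.3442]
eef_rot: [0.759, -0.651, 0.002, -0.002]
contact_force: [0.3, 0.0, -0.4]
opening: 1.001
```

```bash
python3 look.py 15 side
python3 - <<'E'
from h import *
print(shift(toworld([.145,.155,.345])))
E
```

```text
press [-0.1451  0.1474  0.3442] q [-0.218  0.34   0.381  1.853 -0.152  0.972 -1.19 ]
tool x vs -X deg -0.01 [ 4.5e-03  3.0e-04 -1.0e+00]
F press [-0.02 -0.26 -0.39] clock 12.75
F world [ 0.26  0.02 -0.39] moment [ 0.015  0.216 -0.011]
[-28.96536661   0.64170201  -0.23366465]
```

View pics/side15.png

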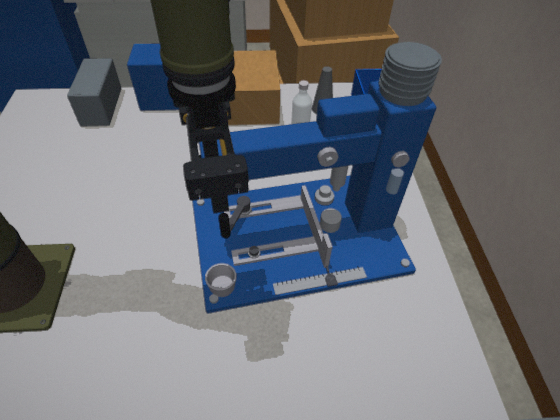

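Emit:
send_rows:
  series:
    - {"delta_pos": [-3.5,0,-0.3],"turn": 0,"jaw": 0}
    - {"delta_pos": [-7.5,0.3,-0.3],"turn": 0,"jaw": 0}
    - {"delta_pos": [-11.5,0.6,-0.3],"turn": 0,"jaw": 0}
    - {"delta_pos": [-15.5,0.6,-0.3],"turn": 0,"jaw": 0}
    - {"delta_pos": [-19.5,0.6,-0.3],"turn": 0,"jaw": 0}
    - {"delta_pos": [-23.5,0.6,-0.3],"turn": 0,"jaw": 0}
    - {"delta_pos": [-27,0.6,-0.3],"turn": 0,"jaw": 0}
    - {"delta_pos": [-29,0.6,-0.3],"turn": 0,"jaw": 0}

```text
clock: 13.47
tool_pos: [0.41, 0.2212, 0.3433]
eef_rot: [0.761, -0.649, -0.001, 0.002]
contact_force: [0.1, -0.7, 0.4]
opening: 1.002
```

Emit:
send_rows:
  series:
    - {"delta_pos": [0,0,0],"turn": 0,"jaw": 0}
    - {"delta_pos": [0,0,2],"turn": 0,"jaw": 0}
    - {"delta_pos": [0,0,6],"turn": 0,"jaw": 0}
    - {"delta_pos": [0,0,10],"turn": 0,"jaw": 0}
    - {"delta_pos": [0,0,13],"turn": 0,"jaw": 0}
    - {"delta_pos": [0,0,15],"turn": 0,"jaw": 0}
    - {"delta_pos": [0,0,15],"turn": 0,"jaw": 0}
    - {"delta_pos": [0,0,15],"turn": 0,"jaw": 0}

```text
clock: 14.13
tool_pos: [0.4117, 0.2152, 0.1943]
eef_rot: [0.758, -0.652, -0.0, 0.002]
contact_force: [0.9, 0.3, 0.3]
opening: 1.005
```

```bash
python3 look.py 16 wrist scene
```

```text
press [0.1434 0.1554 0.1943] q [-0.725  0.542  0.222  2.072 -0.216  0.554 -1.769]
tool x vs -X deg 0.09 [-0.0037 -0.003  -1.    ]
F press [ 0.12 -0.94  0.31] clock 14.1333
F world [0.91 0.26 0.31] moment [ 0.067  0.158 -0.011]
```

View pics/wrist16.png

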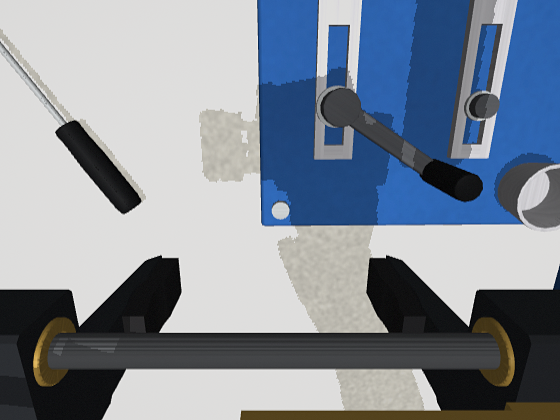

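View pics/scene16.png

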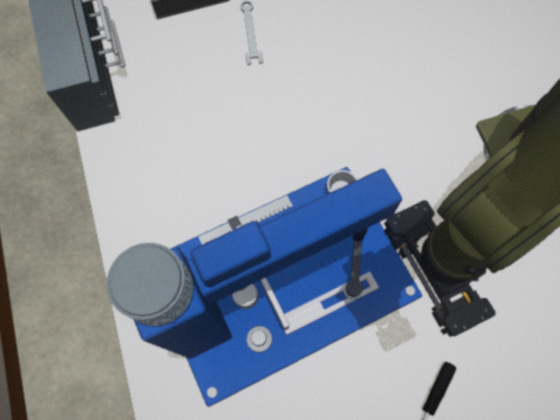

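Run:
```python
from h import *
print("post",topress(onz("wrist",(468,187),.116)))
for z in(.06,.07,.08):print("hub",z,topress(onz("wrist",(343,106),z)))
print("bar mid edge",[topress(onz("wrist",p,.062)).round(4) for p in[(395,128),(384,145)]])
```

```text
post [0.00437352 0.13620164 0.116     ]
hub 0.06 [0.0867134  0.08162478 0.06      ]
hub 0.07 [0.08863106 0.08139193 0.07      ]
hub 0.08 [0.09054871 0.08115907 0.08      ]
bar mid edge [array([0.0427, 0.0992, 0.062 ]), array([0.0505, 0.1132, 0.062 ])]
```

Emit:
send_rows:
  series:
    - {"delta_pos": [0,0,3],"turn": 0,"jaw": 0}
    - {"delta_pos": [0,0,6],"turn": 0,"jaw": 0}
    - {"delta_pos": [0,0,9],"turn": 0,"jaw": 0}
    - {"delta_pos": [0,0,11.5],"turn": 0,"jaw": 0}
    - {"delta_pos": [0,0,12.5],"turn": 0,"jaw": 0}
    - {"delta_pos": [0,0,12.5],"turn": 0,"jaw": 0}
    - {"delta_pos": [0,0,12.5],"turn": 0,"jaw": 0}

```text
clock: 14.82
tool_pos: [0.4136, 0.2173, 0.0714]
eef_rot: [0.759, -0.652, 0.0, -0.001]
contact_force: [-0.5, 0.1, 0.6]
opening: 0.998
```

```bash
python3 look.py 17 wrist side
```

```text
press [0.1451 0.1532 0.0714] q [-0.637  0.772  0.088  2.163 -0.29   0.216 -1.709]
tool x vs -X deg 0.01 [ 1.5e-03  7.0e-04 -1.0e+00]
F press [0.16 0.49 0.56] clock 14.8167
F world [-0.51  0.08  0.56] moment [ 0.087  0.091 -0.057]
```

View pics/wrist17.png

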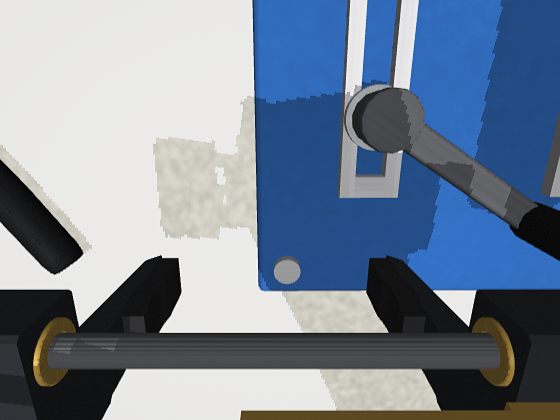

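View pics/side17.png

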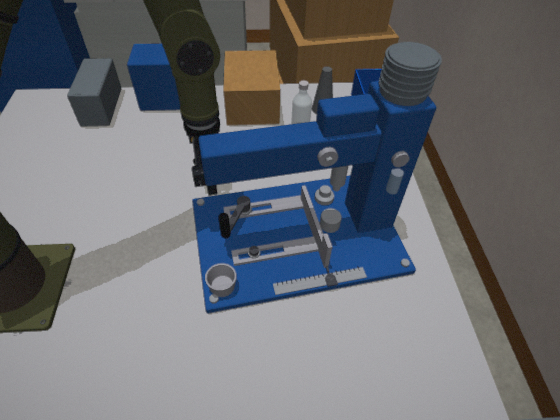

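Emit:
send_rows:
  series:
    - {"delta_pos": [1.5,0,0],"turn": 0,"jaw": 0}
    - {"delta_pos": [3,0,0],"turn": 0,"jaw": 0}
    - {"delta_pos": [4.4,0,0],"turn": 0,"jaw": 0}
    - {"delta_pos": [5.3,0,0],"turn": 0,"jaw": 0}
    - {"delta_pos": [5.3,0,0],"turn": 0,"jaw": 0}
    - {"delta_pos": [5.3,0,0],"turn": 0,"jaw": 0}

```text
clock: 15.42
tool_pos: [0.4214, 0.1649, 0.0713]
eef_rot: [0.758, -0.652, 0.0, -0.001]
contact_force: [0.1, -0.5, -0.0]
opening: 1.001
```

```bash
python3 look.py 18 wrist
```

```text
press [0.0922 0.1534 0.0713] q [-0.514  0.764  0.063  2.205 -0.251  0.177 -1.641]
tool x vs -X deg 0.04 [ 1.6e-03  9.0e-04 -1.0e+00]
F press [-0.55 -0.01 -0.01] clock 15.4167
F world [ 0.09 -0.54 -0.01] moment [0.077 0.099 0.014]
```

View pics/wrist18.png

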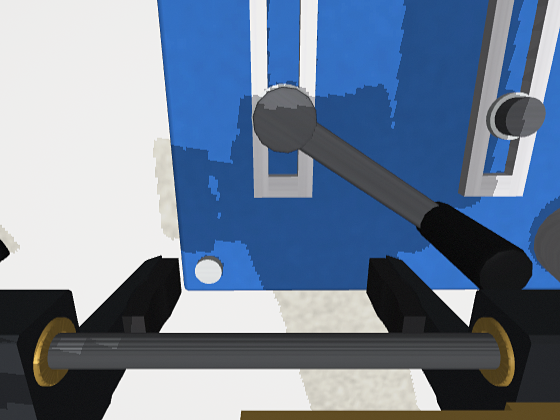

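Emit:
send_rows:
  series:
    - {"delta_pos": [0,-0.5,0],"turn": 0,"jaw": 0}
    - {"delta_pos": [0,-1,0],"turn": 0,"jaw": 0}
    - {"delta_pos": [0,-1.4,0],"turn": 0,"jaw": 0}
    - {"delta_pos": [0,-1.7,0],"turn": 0,"jaw": 0}
    - {"delta_pos": [0,-2.0,0],"turn": 0,"jaw": 0}
    - {"delta_pos": [0,-2.3,0],"turn": 0,"jaw": 0}
    - {"delta_pos": [0,-2.6,0],"turn": 0,"jaw": 0}

```text
clock: 16.05
tool_pos: [0.4467, 0.1687, 0.0705]
eef_rot: [0.759, -0.651, -0.0, 0.0]
contact_force: [0.2, -0.0, 0.3]
opening: 1.001
```

```bash
python3 look.py 19 wrist
```

```text
press [0.0921 0.1278 0.0705] q [-0.507  0.778  0.081  2.131 -0.24   0.24  -1.635]
tool x vs -X deg -0.0 [-1.e-04 -1.e-04 -1.e+00]
F press [-0.03 -0.17  0.33] clock 16.05
F world [ 0.18 -0.    0.33] moment [ 0.051  0.109 -0.05 ]
```

View pics/wrist19.png

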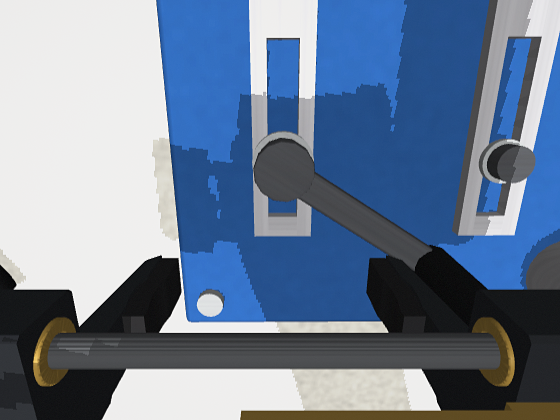

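Emit:
send_rows:
  series:
    - {"delta_pos": [0,0,0.3],"turn": 0,"jaw": 0}
    - {"delta_pos": [0,-0.4,0.3],"turn": 0,"jaw": 0}
    - {"delta_pos": [0,-0.8,0.3],"turn": 0,"jaw": 0}
    - {"delta_pos": [0,-1.2,0.3],"turn": 0,"jaw": 0}
    - {"delta_pos": [0,-1.6,0.3],"turn": 0,"jaw": 0}

```text
clock: 16.52
tool_pos: [0.4628, 0.1711, 0.0675]
eef_rot: [0.759, -0.651, 0.0, -0.0]
contact_force: [-0.2, 0.3, 0.4]
opening: 1.002
```

```bash
python3 look.py 20 wrist
```

```text
press [0.092  0.1115 0.0675] q [-0.501  0.793  0.088  2.087 -0.235  0.271 -1.632]
tool x vs -X deg 0.0 [ 2.e-04  0.e+00 -1.e+00]
F press [0.35 0.19 0.39] clock 16.5167
F world [-0.24  0.32  0.39] moment [0.048 0.081 0.016]
```

View pics/wrist20.png

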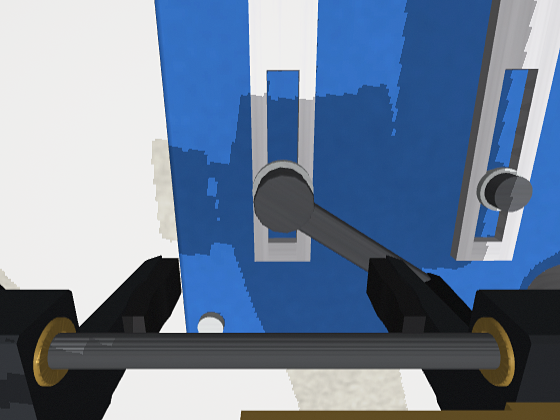

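Run:
```python
from h import *
im=cv2.resize(cv2.imread('pics/wrist20.png')[150:350,240:500],None,fx=3,fy=3,interpolation=cv2.INTER_CUBIC)
st=r.get_state();t=np.array(st["tool_pos"]);M=R.from_quat(st["eef_rot"]).as_matrix()
KE=cam("wrist")
def q(P): u=proj("wrist",P,KE);return [int((u[0]-240)*3),int((u[1]-150)*3)]
def box(x0,x1,y0,y1,z,c):
    cv2.polylines(im,[np.array([q(t+M@[x,y,z]) for x,y in((x0,y0),(x1,y0),(x1,y1),(x0,y1))])],1,c,1)
box(.044,.0615,-.009,.009,.011,(0,255,255)); box(.044,.0615,-.009,.009,-.03,(0,255,0))
for z,c in((.05,(255,0,255)),(.06,(255,255,255)),(.07,(128,255,128))):
    cv2.line(im,q(toworld([.087,.082,z])),q(toworld([.003,.137,z])),c,1)
cv2.imwrite('pics/w20z.png',im)
```

```text
(no output)
```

View pics/w20z.png

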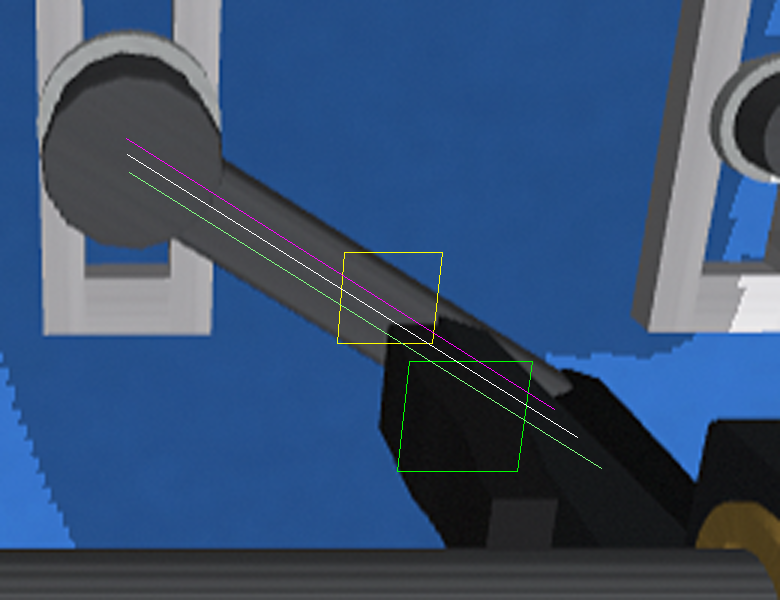

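```bash
python3 look.py 21 side scene
python3 - <<'E'
import cv2
a=cv2.imread('pics/side21.png')[110:270,170:310];b=cv2.imread('pics/scene21.png')[150:320,310:460]
cv2.imwrite('pics/s21z.png',cv2.resize(a,None,fx=3.7,fy=3.7,interpolation=cv2.INTER_CUBIC))
cv2.imwrite('pics/sc21z.png',cv2.resize(b,None,fx=3.5,fy=3.5,interpolation=cv2.INTER_CUBIC))
E
```

```text
press [0.0921 0.1103 0.0676] q [-0.501  0.793  0.088  2.085 -0.235  0.271 -1.632]
tool x vs -X deg 0.02 [ 2.e-03  5.e-04 -1.e+00]
F press [-0.06 -0.81 -0.16] clock 16.5667
F world [ 0.81  0.06 -0.16] moment [ 0.012  0.039 -0.029]
```

View pics/s21z.png

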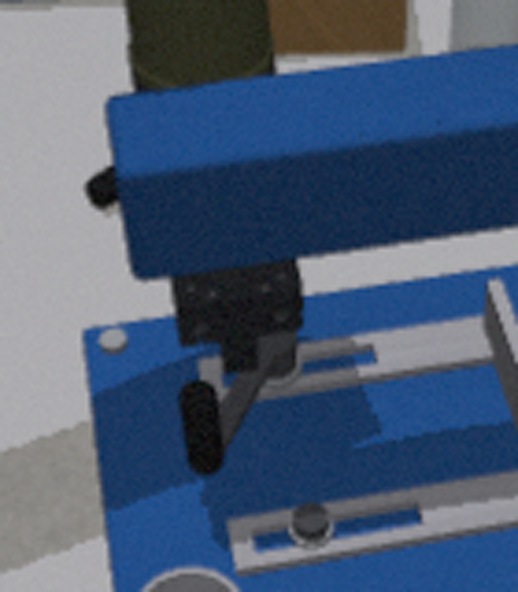

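View pics/sc21z.png

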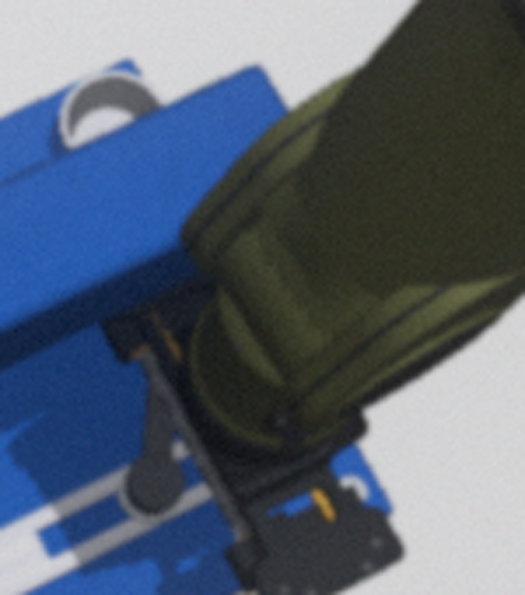

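Run:
```python
from h import *
for x in (.034,.048):
  for z in(.05,.0565,.065,.075,.085,.1,.12): 
    u=proj("side",toworld([x,.1103,z]));print(x,z,((u-[170,110])*3.7).round(0))
for x in(-.0015,): 
  for y in(.1103-.0375,.1103+.0375):
    for z in(.11,.12,.13,.14,.19):
      u=proj("side",toworld([x,y,z]));print("body",x,y,z,((u-[170,110])*3.7).round(0))
```

```text
0.034 0.05 [245. 415.]
0.034 0.0565 [244. 408.]
0.034 0.065 [244. 399.]
0.034 0.075 [243. 389.]
0.034 0.085 [242. 378.]
0.034 0.1 [240. 362.]
0.034 0.12 [238. 339.]
0.048 0.05 [242. 398.]
0.048 0.0565 [241. 391.]
0.048 0.065 [240. 382.]
0.048 0.075 [239. 372.]
0.048 0.085 [238. 361.]
0.048 0.1 [237. 344.]
0.048 0.12 [234. 321.]
body -0.0015 0.0728 0.11 [313. 386.]
body -0.0015 0.0728 0.12 [313. 375.]
body -0.0015 0.0728 0.13 [312. 363.]
body -0.0015 0.0728 0.14 [312. 352.]
body -0.0015 0.0728 0.19 [309. 290.]
body -0.0015 0.1478 0.11 [183. 406.]
body -0.0015 0.1478 0.12 [181. 395.]
body -0.0015 0.1478 0.13 [179. 384.]
body -0.0015 0.1478 0.14 [178. 372.]
body -0.0015 0.1478 0.19 [169. 310.]
```

Emit:
send_rows:
  series:
    - {"delta_pos": [0,0.8,0],"turn": 0,"jaw": 0}
    - {"delta_pos": [0,1.6,0],"turn": 0,"jaw": 0}
    - {"delta_pos": [0,2.4,0],"turn": 0,"jaw": 0}
    - {"delta_pos": [0,2.5,0.2],"turn": 0,"jaw": 0}
    - {"delta_pos": [0,2.5,0.4],"turn": 0,"jaw": 0}
    - {"delta_pos": [0,2.5,0.6],"turn": 0,"jaw": 0}
    - {"delta_pos": [0,2.5,0.8],"turn": 0,"jaw": 0}

```text
clock: 17.25
tool_pos: [0.438, 0.1674, 0.0593]
eef_rot: [0.759, -0.651, 0.0, -0.0]
contact_force: [-0.6, 0.1, 0.0]
opening: 1.002
```

Emit:
send_rows:
  series:
    - {"delta_pos": [0,0,0.2],"turn": 0,"jaw": 0}
    - {"delta_pos": [0,0,0.4],"turn": 0,"jaw": 0}
    - {"delta_pos": [0,0,0.5],"turn": 0,"jaw": 0}
    - {"delta_pos": [0,0,0.5],"turn": 0,"jaw": 0}

```text
clock: 17.58
tool_pos: [0.4376, 0.1672, 0.0542]
eef_rot: [0.759, -0.651, -0.0, 0.0]
contact_force: [-0.3, 0.6, 0.1]
opening: 1.003
```

```bash
python3 look.py 22 wrist side;  python3 - <<'E'
import cv2
a=cv2.imread('pics/side22.png')[110:270,170:310]
cv2.imwrite('pics/s22z.png',cv2.resize(a,None,fx=3.7,fy=3.7,interpolation=cv2.INTER_CUBIC))
E
```

```text
press [0.0919 0.1371 0.0542] q [-0.5    0.807  0.06   2.163 -0.248  0.178 -1.634]
tool x vs -X deg 0.01 [-3.e-04 -2.e-04 -1.e+00]
F press [0.67 0.2  0.08] clock 17.5833
F world [-0.3   0.63  0.08] moment [ 0.053  0.088 -0.017]
```

View pics/s22z.png

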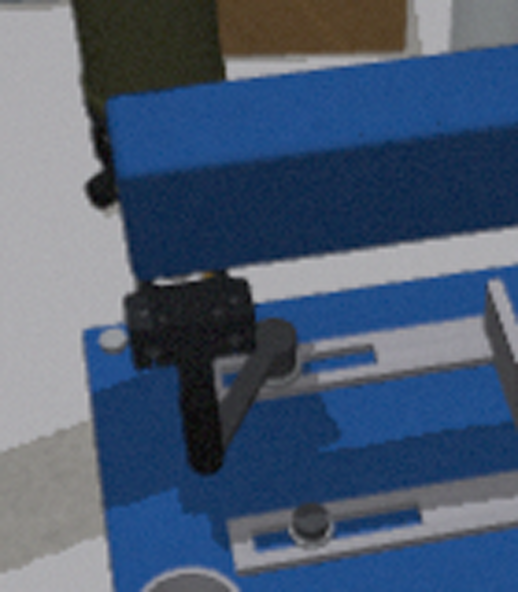

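View pics/wrist22.png

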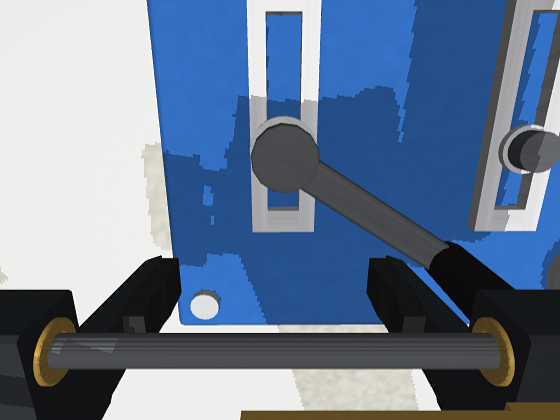

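Emit:
send_rows:
  series:
    - {"delta_pos": [0,0,0.3],"turn": 0,"jaw": 0}
    - {"delta_pos": [0,0,0.6],"turn": 0,"jaw": 0}
    - {"delta_pos": [0,0,0.9],"turn": 0,"jaw": 0}
    - {"delta_pos": [0,0,1.1],"turn": 0,"jaw": 0}
    - {"delta_pos": [0,0,1.1],"turn": 0,"jaw": 0}

```text
clock: 18.1
tool_pos: [0.4373, 0.1671, 0.043]
eef_rot: [0.759, -0.651, -0.0, 0.0]
contact_force: [0.1, -0.0, 0.3]
opening: 1.002
```

Emit:
send_rows:
  series:
    - {"delta_pos": [0,-0.4,0],"turn": 0,"jaw": 0}
    - {"delta_pos": [0,-0.8,0],"turn": 0,"jaw": 0}
    - {"delta_pos": [0,-1.2,0],"turn": 0,"jaw": 0}
    - {"delta_pos": [0,-1.6,0],"turn": 0,"jaw": 0}
    - {"delta_pos": [0,-2.0,0],"turn": 0,"jaw": 0}

```text
clock: 18.52
tool_pos: [0.4581, 0.1704, 0.0437]
eef_rot: [0.759, -0.651, 0.0, -0.0]
contact_force: [0.7, -0.7, -0.1]
opening: 1.004
```

```bash
python3 look.py 23 wrist side;  python3 - <<'E'
import cv2
a=cv2.imread('pics/side23.png')[110:270,170:310]
cv2.imwrite('pics/s23z.png',cv2.resize(a,None,fx=3.7,fy=3.7,interpolation=cv2.INTER_CUBIC))
E
```

```text
press [0.092  0.1163 0.0437] q [-0.49   0.837  0.065  2.108 -0.242  0.203 -1.628]
tool x vs -X deg 0.01 [ 6.e-04  2.e-04 -1.e+00]
F press [-0.8  -0.54 -0.06] clock 18.5167
F world [ 0.66 -0.71 -0.06] moment [0.073 0.12  0.002]
```

View pics/s23z.png

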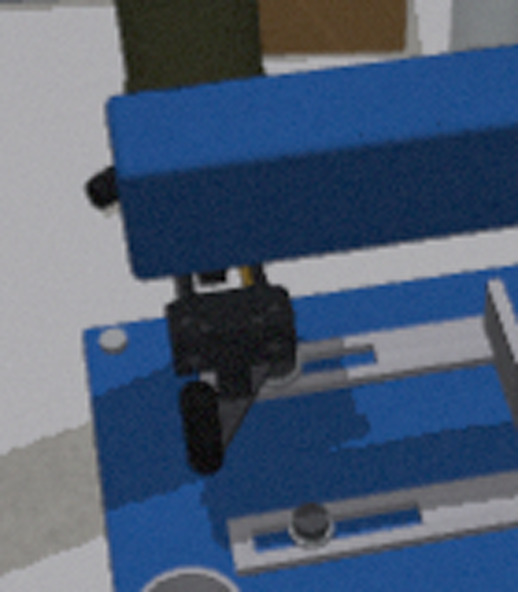

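View pics/wrist23.png

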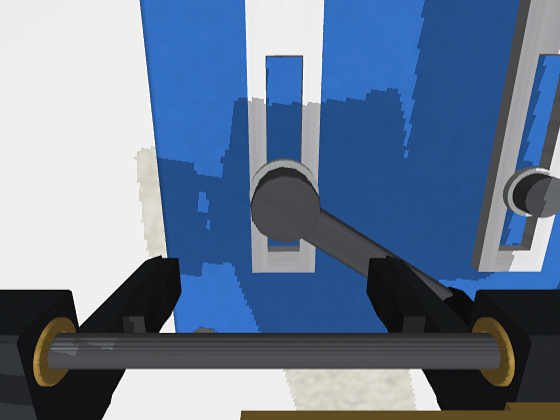

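Emit:
send_rows:
  series:
    - {"delta_pos": [0,-0.3,0],"turn": 0,"jaw": 0}
    - {"delta_pos": [0,-0.6,0],"turn": 0,"jaw": 0}
    - {"delta_pos": [0,-0.9,0],"turn": 0,"jaw": 0}
    - {"delta_pos": [0,-1.2,0],"turn": 0,"jaw": 0}

```text
clock: 18.95
tool_pos: [0.4695, 0.1721, 0.0435]
eef_rot: [0.759, -0.651, 0.0, -0.0]
contact_force: [-0.4, -0.2, 1.1]
opening: 0.999
```

```bash
python3 look.py 24 wrist
```

```text
press [0.092  0.1048 0.0435] q [-0.488  0.843  0.073  2.074 -0.238  0.232 -1.627]
tool x vs -X deg 0.0 [ 0.  0. -1.]
F press [-0.14  0.43  1.08] clock 18.95
F world [-0.4  -0.2   1.08] moment [0.118 0.097 0.024]
```

View pics/wrist24.png

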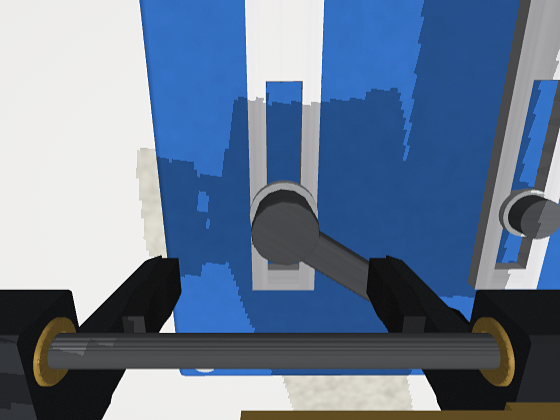

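Emit:
send_rows:
  series:
    - {"delta_pos": [0,1,0],"turn": 0,"jaw": 0}
    - {"delta_pos": [0,2,0],"turn": 0,"jaw": 0}
    - {"delta_pos": [0,3.0,0],"turn": 0,"jaw": 0}
    - {"delta_pos": [0,3.4,0.3],"turn": 0,"jaw": 0}
    - {"delta_pos": [0,3.4,0.6],"turn": 0,"jaw": 0}
    - {"delta_pos": [0,3.4,0.9],"turn": 0,"jaw": 0}
    - {"delta_pos": [0,3.4,0.9],"turn": 0,"jaw": 0}

```text
clock: 19.58
tool_pos: [0.4363, 0.1671, 0.0339]
eef_rot: [0.759, -0.651, 0.0, -0.0]
contact_force: [-0.1, -0.1, 0.6]
opening: 1.005
```

```bash
python3 look.py 25 wrist side;  python3 - <<'E'
import cv2
a=cv2.imread('pics/side25.png')[110:270,170:310]
cv2.imwrite('pics/s25z.png',cv2.resize(a,None,fx=3.7,fy=3.7,interpolation=cv2.INTER_CUBIC))
E
```

```text
press [0.0921 0.1384 0.0339] q [-0.49   0.848  0.042  2.172 -0.253  0.125 -1.631]
tool x vs -X deg 0.01 [ 4.e-04  1.e-04 -1.e+00]
F press [-0.08  0.13  0.63] clock 19.5833
F world [-0.12 -0.1   0.63] moment [ 0.082  0.067 -0.014]
```

View pics/s25z.png

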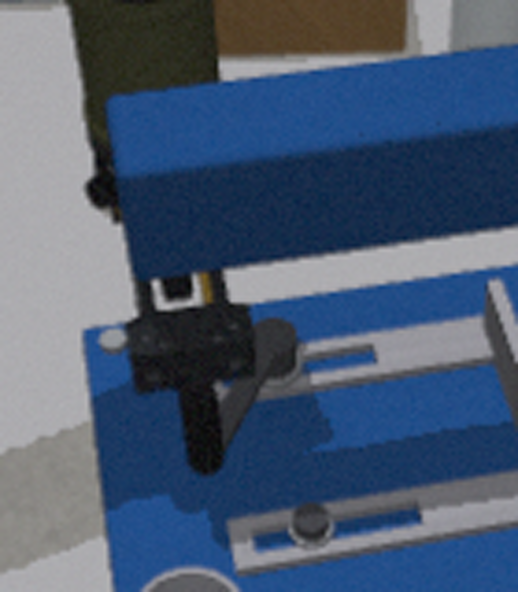

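View pics/wrist25.png

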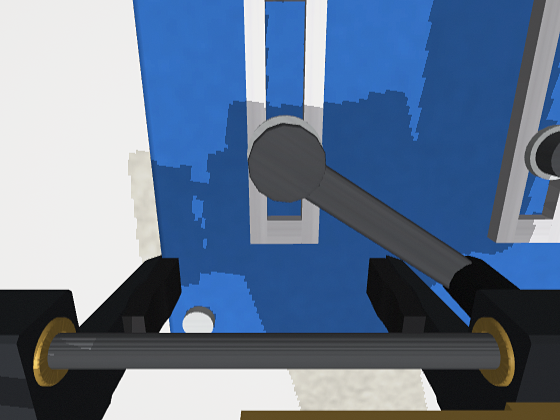

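Emit:
send_rows:
  series:
    - {"delta_pos": [0,-0.5,0],"turn": 0,"jaw": 0}
    - {"delta_pos": [0,-1.0,0],"turn": 0,"jaw": 0}
    - {"delta_pos": [0,-1.5,0],"turn": 0,"jaw": 0}
    - {"delta_pos": [0,-1.8,0],"turn": 0,"jaw": 0}
    - {"delta_pos": [0,-2.1,0],"turn": 0,"jaw": 0}
    - {"delta_pos": [0,-2.4,0],"turn": 0,"jaw": 0}

```text
clock: 20.18
tool_pos: [0.4542, 0.1676, 0.0339]
eef_rot: [0.758, -0.653, -0.003, 0.005]
contact_force: [-7.2, -4.3, 0.4]
opening: 0.999
```

```bash
python3 look.py 26 wrist side;  python3 - <<'E'
import cv2
a=cv2.imread('pics/side26.png')[110:270,170:310]
cv2.imwrite('pics/s26z.png',cv2.resize(a,None,fx=3.7,fy=3.7,interpolation=cv2.INTER_CUBIC))
E
```

```text
press [0.0899 0.1205 0.0339] q [-0.485  0.856  0.061  2.11  -0.244  0.193 -1.627]
tool x vs -X deg 0.17 [-0.011  -0.0046 -0.9999]
F press [-3.16  7.74  0.38] clock 20.1833
F world [-7.17 -4.29  0.38] moment [-0.879  1.735 -0.436]
```

View pics/s26z.png

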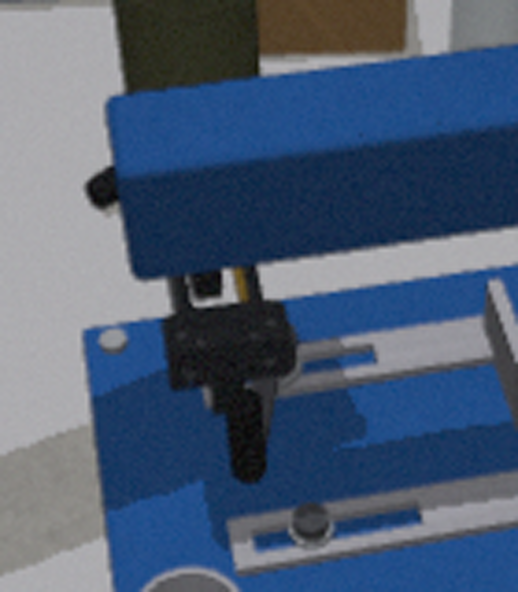

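View pics/wrist26.png

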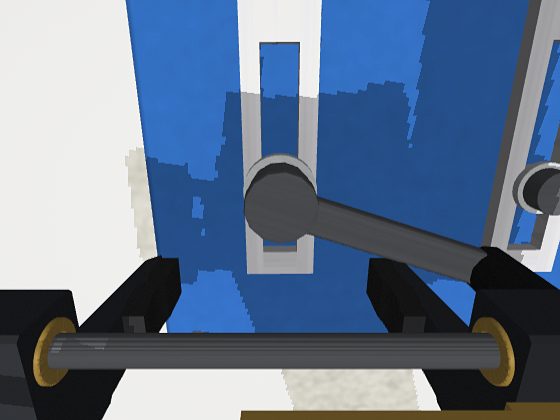

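Emit:
send_rows:
  series:
    - {"delta_pos": [0,-0.4,0],"turn": 0,"jaw": 0}
    - {"delta_pos": [0,-0.8,0],"turn": 0,"jaw": 0}
    - {"delta_pos": [0,-1.2,0],"turn": 0,"jaw": 0}
    - {"delta_pos": [0,-1.5,0],"turn": 0,"jaw": 0}

```text
clock: 20.62
tool_pos: [0.4693, 0.1686, 0.0338]
eef_rot: [0.757, -0.653, -0.002, 0.006]
contact_force: [-7.0, -7.0, -0.1]
opening: 0.999
```

```bash
python3 look.py 27 wrist
```

```text
press [0.0886 0.1055 0.0338] q [-0.482  0.863  0.072  2.068 -0.238  0.23  -1.625]
tool x vs -X deg 0.24 [-0.0108 -0.0061 -0.9999]
F press [-5.88  7.96 -0.07] clock 20.6167
F world [-6.98 -7.02 -0.07] moment [-1.482  1.575 -0.52 ]
```

View pics/wrist27.png

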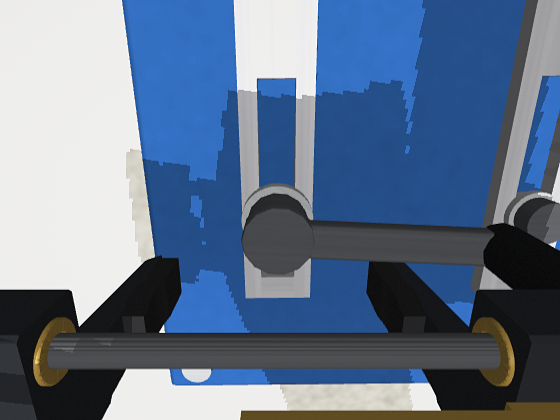

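Emit:
send_rows:
  series:
    - {"delta_pos": [0,0.6,0],"turn": 0,"jaw": 0}
    - {"delta_pos": [0,1.5,0],"turn": 0,"jaw": 0}
    - {"delta_pos": [-1,1.5,0],"turn": 0,"jaw": 0}
    - {"delta_pos": [-3,1.5,0],"turn": 0,"jaw": 0}
    - {"delta_pos": [-5.6,1.5,0],"turn": 0,"jaw": 0}
    - {"delta_pos": [-5.6,1.5,-4],"turn": 0,"jaw": 0}
    - {"delta_pos": [-5.6,1.5,-8],"turn": 0,"jaw": 0}
    - {"delta_pos": [-5.6,1.5,-12],"turn": 0,"jaw": 0}

```text
clock: 21.33
tool_pos: [0.4509, 0.2279, 0.1556]
eef_rot: [0.76, -0.65, -0.0, 0.0]
contact_force: [0.7, -0.1, 1.1]
opening: 1.002
```

```bash
python3 look.py 28 wrist side
```

```text
press [0.15   0.1147 0.1556] q [-0.68   0.647  0.196  2.001 -0.24   0.516 -1.729]
tool x vs -X deg -0.15 [-3.e-04  2.e-04 -1.e+00]
F press [-0.22 -0.65  1.05] clock 21.3333
F world [ 0.68 -0.12  1.05] moment [ 0.036 -0.003 -0.041]
```

View pics/wrist28.png

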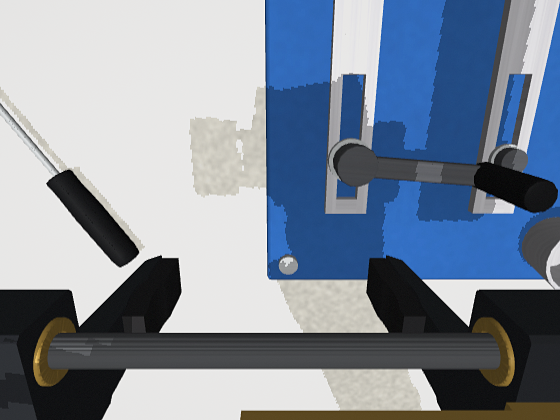

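View pics/side28.png

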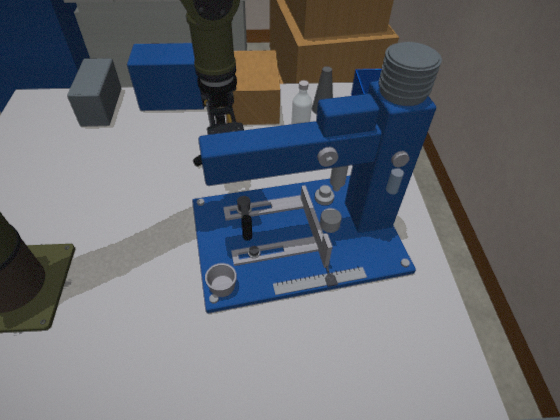

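Run:
```python
from h import *
print(topress(onz("wrist",(541,194),.116)),topress(onz("wrist",(357,165),.07)))
a=cv2.imread('pics/side28.png')[180:270,200:300];cv2.imwrite('pics/s28z.png',cv2.resize(a,None,fx=6,fy=6,interpolation=cv2.INTER_CUBIC))
```

```text
[-0.01372853  0.08713337  0.116     ] [0.08940625 0.07747245 0.07      ]
```

Emit:
send_rows:
  series:
    - {"delta_pos": [0,0,-4],"turn": 0,"jaw": 0}
    - {"delta_pos": [0,0,-8],"turn": 0,"jaw": 0}
    - {"delta_pos": [0,0,-12],"turn": 0,"jaw": 0}
    - {"delta_pos": [0,0,-16],"turn": 0,"jaw": 0}
    - {"delta_pos": [0,0,-19],"turn": 0,"jaw": 0}
    - {"delta_pos": [0,0,-19],"turn": 0,"jaw": 0}
    - {"delta_pos": [3,0.3,-19],"turn": 0,"jaw": 0}
    - {"delta_pos": [7,0.5,-19],"turn": 0,"jaw": 0}

```text
clock: 22.1
tool_pos: [0.4565, 0.1601, 0.3445]
eef_rot: [0.762, -0.648, -0.0, -0.001]
contact_force: [1.1, -0.3, -0.1]
opening: 0.997
```

View pics/s28z.png

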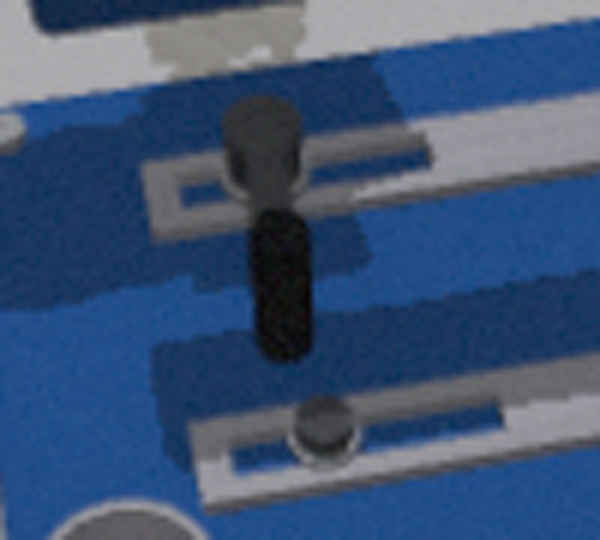

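Emit:
send_rows:
  series:
    - {"delta_pos": [4,0,0],"turn": 0,"jaw": 0}
    - {"delta_pos": [8,0,0],"turn": 0,"jaw": 0}
    - {"delta_pos": [12,0,0],"turn": 0,"jaw": 0}
    - {"delta_pos": [16,0,0],"turn": 0,"jaw": 0}
    - {"delta_pos": [20,0,0],"turn": 0,"jaw": 0}
    - {"delta_pos": [22.5,0,0],"turn": 0,"jaw": 0}
    - {"delta_pos": [22.5,0,0],"turn": 0,"jaw": 0}
    - {"delta_pos": [22.5,0,3],"turn": 0,"jaw": 0}

```text
clock: 22.77
tool_pos: [0.4948, -0.0685, 0.3179]
eef_rot: [0.758, -0.653, 0.005, -0.003]
contact_force: [0.6, 0.5, -0.0]
opening: 1.0
```

Emit:
send_rows:
  series:
    - {"delta_pos": [0,0,4],"turn": 0,"jaw": 0}
    - {"delta_pos": [0,0,8],"turn": 0,"jaw": 0}
    - {"delta_pos": [0,0,12],"turn": 0,"jaw": 0}
    - {"delta_pos": [0,0,16],"turn": 0,"jaw": 0}
    - {"delta_pos": [0,0,20],"turn": 0,"jaw": 0}
    - {"delta_pos": [0,0,23],"turn": 0,"jaw": 0}
    - {"delta_pos": [0,0,23],"turn": 0,"jaw": 0}
    - {"delta_pos": [0,0,23],"turn": 0,"jaw": 0}

```text
clock: 23.43
tool_pos: [0.4899, -0.0654, 0.0835]
eef_rot: [0.759, -0.651, -0.002, 0.001]
contact_force: [0.2, 0.2, 0.7]
opening: 0.999
```

```bash
python3 look.py 29 wrist side
```

```text
press [-0.1459  0.1205  0.0835] q [-0.053  0.768  0.153  2.076 -0.341  0.324 -1.036]
tool x vs -X deg -0.06 [-0.0031  0.001  -1.    ]
F press [ 0.12 -0.2   0.73] clock 23.4333
F world [0.18 0.15 0.73] moment [0.008 0.029 0.031]
```

View pics/wrist29.png

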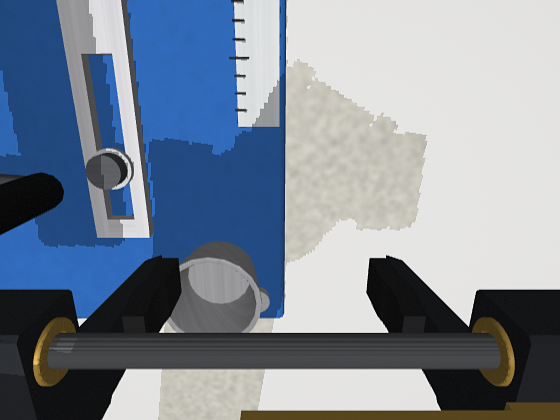

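View pics/side29.png

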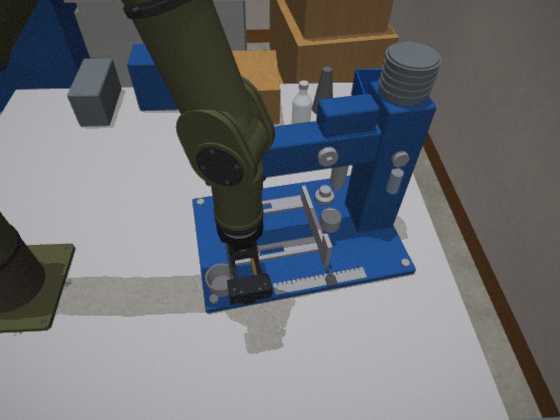

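Emit:
send_rows:
  series:
    - {"delta_pos": [-2,0,0],"turn": 0,"jaw": 0}
    - {"delta_pos": [-4,0,0],"turn": 0,"jaw": 0}
    - {"delta_pos": [-5.8,0,0],"turn": 0,"jaw": 0}
    - {"delta_pos": [-5.8,0,1],"turn": 0,"jaw": 0}
    - {"delta_pos": [-5.8,0,2.2],"turn": 0,"jaw": 0}
    - {"delta_pos": [-5.8,0,3.2],"turn": 0,"jaw": 0}
    - {"delta_pos": [-5.8,0,3.2],"turn": 0,"jaw": 0}
    - {"delta_pos": [-5.8,0,3.2],"turn": 0,"jaw": 0}

```text
clock: 24.2
tool_pos: [0.4824, -0.0092, 0.0533]
eef_rot: [0.759, -0.652, 0.001, -0.0]
contact_force: [-0.5, -0.2, 0.6]
opening: 1.003
```

```bash
python3 look.py 30
```

```text
press [-0.0892  0.1195  0.0533] q [-0.146  0.818  0.114  2.126 -0.398  0.216 -1.097]
tool x vs -X deg 0.02 [ 0.0014  0.     -1.    ]
F press [-0.11  0.5   0.63] clock 24.2
F world [-0.48 -0.18  0.63] moment [0.058 0.081 0.01 ]
```

Emit:
send_rows:
  series:
    - {"delta_pos": [-0.5,0,0],"turn": 0,"jaw": 0}
    - {"delta_pos": [-1,0,0],"turn": 0,"jaw": 0}
    - {"delta_pos": [-1.5,0,0],"turn": 0,"jaw": 0}
    - {"delta_pos": [-1.8,0,0],"turn": 0,"jaw": 0}
    - {"delta_pos": [-1.8,0,0],"turn": 0,"jaw": 0}
    - {"delta_pos": [-1.8,0,0],"turn": 0,"jaw": 0}

```text
clock: 24.7
tool_pos: [0.479, 0.009, 0.0526]
eef_rot: [0.759, -0.651, 0.0, -0.0]
contact_force: [-0.6, -0.9, -0.3]
opening: 0.998
```

```bash
python3 look.py 31 wrist side
```

```text
press [-0.0706  0.12    0.0526] q [-0.185  0.818  0.115  2.134 -0.414  0.209 -1.119]
tool x vs -X deg -0.04 [ 2.e-04  0.e+00 -1.e+00]
F press [-0.81  0.75 -0.25] clock 24.7
F world [-0.62 -0.91 -0.25] moment [0.079 0.079 0.024]
```

View pics/wrist31.png

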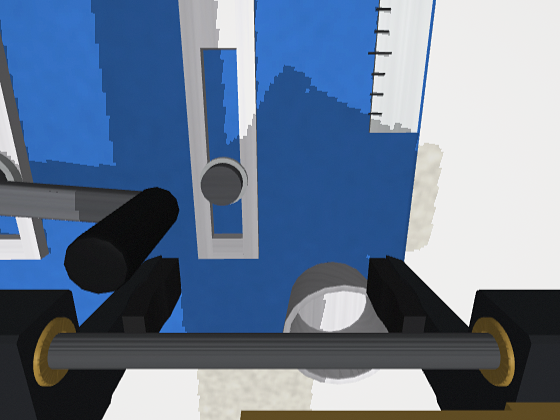

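View pics/side31.png

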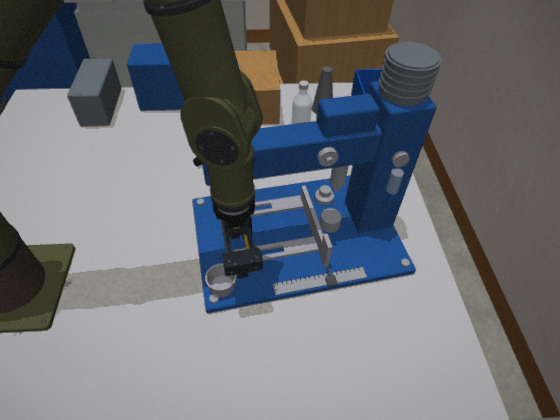

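Emit:
send_rows:
  series:
    - {"delta_pos": [-0.2,0,0],"turn": 0,"jaw": 0}
    - {"delta_pos": [-0.4,0,0],"turn": 0,"jaw": 0}
    - {"delta_pos": [-0.5,0,0],"turn": 0,"jaw": 0}
    - {"delta_pos": [-0.5,0,0],"turn": 0,"jaw": 0}

```text
clock: 25.13
tool_pos: [0.4782, 0.014, 0.0525]
eef_rot: [0.759, -0.651, -0.0, -0.0]
contact_force: [0.6, -1.1, -1.0]
opening: 1.002
```

```bash
python3 look.py 32
```

```text
press [-0.0656  0.1201  0.0525] q [-0.195  0.818  0.115  2.136 -0.418  0.208 -1.125]
tool x vs -X deg -0.02 [-2.e-04  3.e-04 -1.e+00]
F press [-1.21 -0.42 -1.02] clock 25.1333
F world [ 0.59 -1.13 -1.02] moment [ 0.06   0.058 -0.036]
```

Emit:
send_rows:
  series:
    - {"delta_pos": [-0.2,0,0],"turn": 0,"jaw": 0}
    - {"delta_pos": [-0.4,0,0],"turn": 0,"jaw": 0}
    - {"delta_pos": [-0.4,0,0],"turn": 0,"jaw": 0}

```text
clock: 25.38
tool_pos: [0.4781, 0.0158, 0.0526]
eef_rot: [0.758, -0.652, 0.001, 0.0]
contact_force: [0.4, -3.3, -0.4]
opening: 1.002
```

```bash
python3 look.py 33
```

```text
press [-0.0638  0.12    0.0526] q [-0.203  0.818  0.118  2.138 -0.421  0.206 -1.13 ]
tool x vs -X deg 0.13 [ 0.0011 -0.0022 -1.    ]
F press [-3.32  0.07 -0.39] clock 25.3833
F world [ 0.43 -3.29 -0.39] moment [-0.077  0.061  0.091]
```

Emit:
send_rows:
  series:
    - {"delta_pos": [0.4,0,0],"turn": 0,"jaw": 0}
    - {"delta_pos": [0.4,-0.4,0],"turn": 0,"jaw": 0}
    - {"delta_pos": [0.4,-0.8,0],"turn": 0,"jaw": 0}
    - {"delta_pos": [0.4,-1.2,0],"turn": 0,"jaw": 0}
    - {"delta_pos": [0.4,-1.6,0],"turn": 0,"jaw": 0}
    - {"delta_pos": [0.4,-2.0,0],"turn": 0,"jaw": 0}

```text
clock: 25.88
tool_pos: [0.4971, 0.0163, 0.0524]
eef_rot: [0.759, -0.651, -0.001, 0.001]
contact_force: [-3.9, -2.8, 1.0]
opening: 1.0
```

```bash
python3 look.py 34 wrist
```

```text
press [-0.0662  0.1011  0.0524] q [-0.21   0.83   0.141  2.079 -0.412  0.261 -1.134]
tool x vs -X deg -0.0 [-2.4e-03 -5.0e-04 -1.0e+00]
F press [-2.17  4.31  1.  ] clock 25.8833
F world [-3.94 -2.8   1.  ] moment [-0.513  0.803  0.218]
```

View pics/wrist34.png

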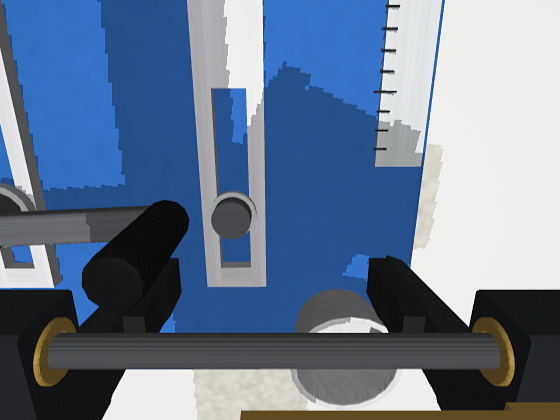

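Emit:
send_rows:
  series:
    - {"delta_pos": [0,-0.3,0],"turn": 0,"jaw": 0}
    - {"delta_pos": [0,-0.6,0],"turn": 0,"jaw": 0}
    - {"delta_pos": [0,-0.9,0],"turn": 0,"jaw": 0}
    - {"delta_pos": [0,-1.2,0],"turn": 0,"jaw": 0}

```text
clock: 26.27
tool_pos: [0.51, 0.0186, 0.0524]
eef_rot: [0.759, -0.651, -0.0, 0.0]
contact_force: [-3.3, -2.8, -0.6]
opening: 0.998
```

```bash
python3 look.py 35
```

```text
press [-0.0659  0.088   0.0524] q [-0.219  0.837  0.153  2.044 -0.409  0.29  -1.141]
tool x vs -X deg -0.01 [-4.e-04  1.e-04 -1.e+00]
F press [-2.23  3.67 -0.58] clock 26.2667
F world [-3.29 -2.76 -0.58] moment [-0.462  0.726  0.198]
```

Emit:
send_rows:
  series:
    - {"delta_pos": [0,-0.2,0],"turn": 0,"jaw": 0}
    - {"delta_pos": [0,-0.4,0],"turn": 0,"jaw": 0}
    - {"delta_pos": [0,-0.6,0],"turn": 0,"jaw": 0}

```text
clock: 26.52
tool_pos: [0.5157, 0.0199, 0.0524]
eef_rot: [0.759, -0.651, -0.0, -0.0]
contact_force: [-4.0, -2.1, -0.5]
opening: 1.004
```

```bash
python3 look.py 36 wrist
```

```text
press [-0.0654  0.0821  0.0524] q [-0.223  0.841  0.159  2.027 -0.407  0.304 -1.144]
tool x vs -X deg -0.04 [-7.e-04  6.e-04 -1.e+00]
F press [-1.5   4.31 -0.48] clock 26.5167
F world [-4.03 -2.14 -0.48] moment [-0.202  0.76   0.137]
```

View pics/wrist36.png

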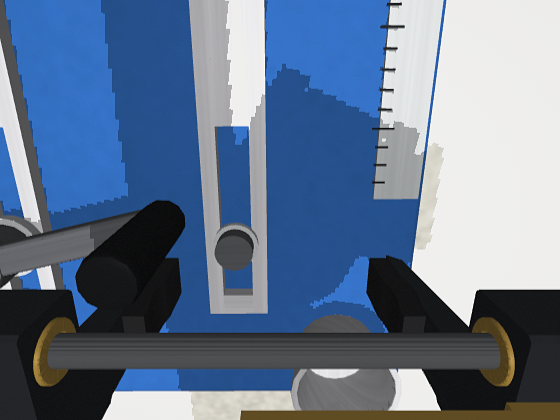

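Emit:
send_rows:
  series:
    - {"delta_pos": [0,-0.25,0],"turn": 0,"jaw": 0}
    - {"delta_pos": [0,-0.5,0],"turn": 0,"jaw": 0}

```text
clock: 26.73
tool_pos: [0.5199, 0.0212, 0.0523]
eef_rot: [0.759, -0.651, -0.001, 0.0]
contact_force: [-5.0, 0.0, -2.5]
opening: 0.998
```

```bash
python3 look.py 37
```

```text
press [-0.0648  0.0778  0.0523] q [-0.226  0.844  0.164  2.013 -0.406  0.317 -1.147]
tool x vs -X deg -0.08 [-0.0022  0.0012 -1.    ]
F press [ 0.79  4.96 -2.49] clock 26.7333
F world [-5.02  0.03 -2.49] moment [0.082 1.195 0.345]
```

Emit:
send_rows:
  series:
    - {"delta_pos": [0,-0.25,0],"turn": 0,"jaw": 0}
    - {"delta_pos": [0,-0.5,0],"turn": 0,"jaw": 0}

```text
clock: 26.9
tool_pos: [0.5231, 0.0222, 0.052]
eef_rot: [0.759, -0.651, -0.003, 0.001]
contact_force: [-8.6, 1.0, -1.2]
opening: 0.995
```

```bash
python3 look.py 38
```

```text
press [-0.0643  0.0745  0.052 ] q [-0.229  0.848  0.168  2.    -0.404  0.331 -1.149]
tool x vs -X deg -0.13 [-0.0057  0.0016 -1.    ]
F press [ 2.24  8.33 -1.17] clock 26.9
F world [-8.58  0.95 -1.17] moment [0.145 1.744 0.447]
```

Emit:
send_rows:
  series:
    - {"delta_pos": [0,-0.25,0],"turn": 0,"jaw": 0}
    - {"delta_pos": [0,-0.5,0],"turn": 0,"jaw": 0}

```text
clock: 27.07
tool_pos: [0.5261, 0.0232, 0.0517]
eef_rot: [0.76, -0.65, -0.004, 0.002]
contact_force: [-11.2, 0.7, -0.2]
opening: 0.999
```

```bash
python3 look.py 39 wrist
```

```text
press [-0.0638  0.0714  0.0517] q [-0.232  0.852  0.173  1.987 -0.402  0.345 -1.151]
tool x vs -X deg -0.18 [-0.0096  0.002  -1.    ]
F press [ 2.34 11.02 -0.23] clock 27.0667
F world [-11.25   0.65  -0.23] moment [0.235 2.226 0.621]
```

View pics/wrist39.png

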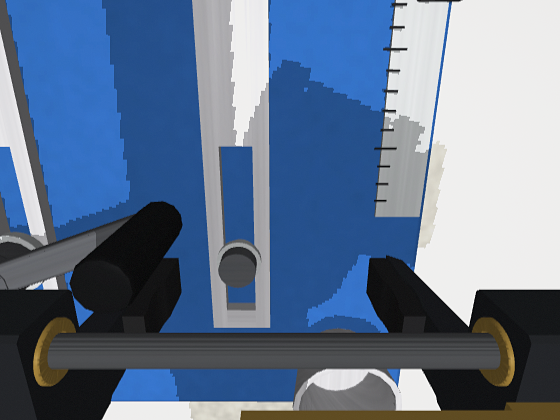

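Emit:
send_rows:
  series:
    - {"delta_pos": [0,-0.25,0],"turn": 0,"jaw": 0}
    - {"delta_pos": [0,-0.5,0],"turn": 0,"jaw": 0}

```text
clock: 27.28
tool_pos: [0.5289, 0.0243, 0.0514]
eef_rot: [0.76, -0.65, -0.006, 0.004]
contact_force: [-13.0, 1.1, 1.6]
opening: 1.003
```

```bash
python3 look.py 40
```

```text
press [-0.0631  0.0685  0.0514] q [-0.235  0.855  0.177  1.975 -0.4    0.359 -1.154]
tool x vs -X deg -0.22 [-0.0137  0.0025 -0.9999]
F press [ 3.02 12.74  1.61] clock 27.2833
F world [-13.05   1.05   1.61] moment [0.339 2.771 0.835]
```

Emit:
send_rows:
  series:
    - {"delta_pos": [0,-0.25,0],"turn": 0,"jaw": 0}
    - {"delta_pos": [0,-0.45,0],"turn": 0,"jaw": 0}
    - {"delta_pos": [0,-0.45,0],"turn": 0,"jaw": 0}
    - {"delta_pos": [0,-0.45,0],"turn": 0,"jaw": 0}

```text
clock: 27.62
tool_pos: [0.5312, 0.0251, 0.051]
eef_rot: [0.76, -0.65, -0.008, 0.005]
contact_force: [-16.1, 1.8, 1.7]
opening: 0.999
```

```bash
python3 look.py 41 wrist
```

```text
press [-0.0626  0.0661  0.051 ] q [-0.237  0.859  0.181  1.964 -0.399  0.371 -1.156]
tool x vs -X deg -0.28 [-0.0177  0.0027 -0.9998]
F press [ 4.23 15.67  1.67] clock 27.6167
F world [-16.13   1.82   1.67] moment [0.42  3.129 0.884]
```

Emit:
send_rows:
  series:
    - {"delta_pos": [0,0,0],"turn": 0,"jaw": 0}
    - {"delta_pos": [0,0,0],"turn": 0,"jaw": 0}
    - {"delta_pos": [0,0,0],"turn": 0,"jaw": 0}
    - {"delta_pos": [0,0,0],"turn": 0,"jaw": 0}
    - {"delta_pos": [0,0,0],"turn": 0,"jaw": 0}

```text
clock: 28.08
tool_pos: [0.5311, 0.0251, 0.0511]
eef_rot: [0.76, -0.65, -0.008, 0.005]
contact_force: [-16.0, 1.2, 1.8]
opening: 0.999
```

```bash
python3 look.py 42 wrist
```

```text
press [-0.0626  0.0662  0.0511] q [-0.237  0.859  0.181  1.964 -0.399  0.371 -1.156]
tool x vs -X deg -0.27 [-0.0177  0.0028 -0.9998]
F press [ 3.63 15.66  1.82] clock 28.0833
F world [-16.03   1.22   1.82] moment [0.392 3.067 0.869]
```

View pics/wrist42.png

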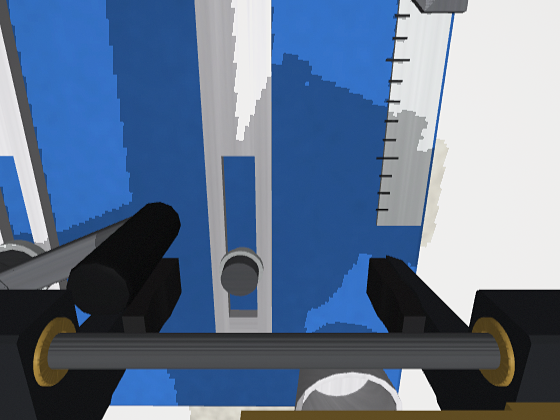

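Emit:
send_rows:
  series:
    - {"delta_pos": [0,0.6,0],"turn": 0,"jaw": 0}
    - {"delta_pos": [0,1.2,0],"turn": 0,"jaw": 0}
    - {"delta_pos": [0,1.8,0],"turn": 0,"jaw": 0}
    - {"delta_pos": [0,2.4,0],"turn": 0,"jaw": 0}
    - {"delta_pos": [0.3,3.4,0],"turn": 0,"jaw": 0}
    - {"delta_pos": [0.4,4.2,0],"turn": 0,"jaw": 0}
    - {"delta_pos": [0.4,4.2,0],"turn": 0,"jaw": 0}
    - {"delta_pos": [0.4,4.2,0],"turn": 0,"jaw": 0}

```text
clock: 28.8
tool_pos: [0.5006, 0.0128, 0.0529]
eef_rot: [0.758, -0.652, 0.001, -0.001]
contact_force: [1.6, -0.5, 1.4]
opening: 1.0
```

```bash
python3 look.py 43 wrist side
```

```text
press [-0.0702  0.0982  0.0529] q [-0.202  0.83   0.14   2.075 -0.41   0.26  -1.129]
tool x vs -X deg 0.04 [ 2.8e-03  2.0e-04 -1.0e+00]
F press [-0.74 -1.48  1.4 ] clock 28.8
F world [ 1.58 -0.51  1.4 ] moment [0.023 0.151 0.07 ]
```

View pics/wrist43.png

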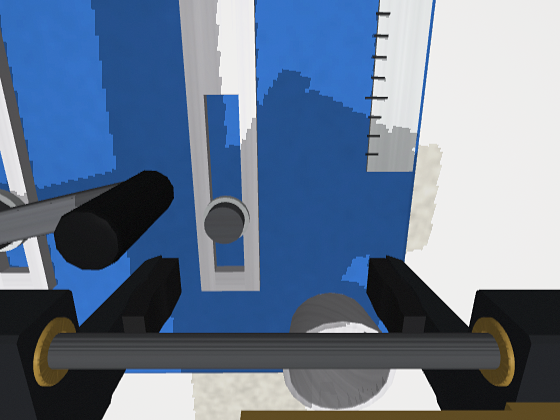

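Emit:
send_rows:
  series:
    - {"delta_pos": [2,0,0],"turn": 0,"jaw": 0}
    - {"delta_pos": [5,0,0],"turn": 0,"jaw": 0}
    - {"delta_pos": [8,0,-1],"turn": 0,"jaw": 0}
    - {"delta_pos": [11,0,-3],"turn": 0,"jaw": 0}
    - {"delta_pos": [13.5,-2,-4],"turn": 0,"jaw": 0}
    - {"delta_pos": [13.5,-5,-4],"turn": 0,"jaw": 0}
    - {"delta_pos": [13.5,-8,-4],"turn": 0,"jaw": 0}

```text
clock: 29.48
tool_pos: [0.6007, -0.1118, 0.0941]
eef_rot: [0.757, -0.653, 0.002, -0.0]
contact_force: [-0.3, 0.5, -0.2]
opening: 0.996
```

Emit:
send_rows:
  series:
    - {"delta_pos": [0,-2,0],"turn": -7,"jaw": 0}
    - {"delta_pos": [0,-4,0],"turn": -14,"jaw": 0}
    - {"delta_pos": [0,-6,0],"turn": -21,"jaw": 0}
    - {"delta_pos": [0,-7,0],"turn": -28,"jaw": 0}
    - {"delta_pos": [0,-8,0],"turn": -35,"jaw": 0}
    - {"delta_pos": [0,-8,0],"turn": -42,"jaw": 0}
    - {"delta_pos": [0,-8,0],"turn": -49,"jaw": 0}
    - {"delta_pos": [0,-8,0],"turn": -56,"jaw": 0}

```text
clock: 30.15
tool_pos: [0.6787, -0.0963, 0.0925]
eef_rot: [0.976, -0.216, 0.001, -0.0]
contact_force: [-0.2, 0.1, 0.1]
opening: 1.0
```

Emit:
send_rows:
  series:
    - {"delta_pos": [0,0,0],"turn": -7,"jaw": 0}
    - {"delta_pos": [0,0,0],"turn": -14,"jaw": 0}
    - {"delta_pos": [0,0,0],"turn": -21,"jaw": 0}
    - {"delta_pos": [0,0,0],"turn": -28,"jaw": 0}
    - {"delta_pos": [0,0,0],"turn": -34,"jaw": 0}
    - {"delta_pos": [0,0,0],"turn": -34,"jaw": 0}
    - {"delta_pos": [0,0,0],"turn": -34,"jaw": 0}

```text
clock: 30.73
tool_pos: [0.6782, -0.0965, 0.0925]
eef_rot: [0.997, 0.074, 0.0, -0.0]
contact_force: [-0.2, 0.2, -0.5]
opening: 0.997
```

```bash
python3 look.py 44 wrist side scene
python3 - <<'E'
from h import *
print(shift(toworld([-.2056,-.0647,.0725])))
E
```

```text
press [-0.2051 -0.0609  0.0925] q [ 0.167  0.922 -0.185  1.465  0.211  0.773  0.051]
tool x vs -X deg -89.81 [ 7.e-04  3.e-04 -1.e+00]
F press [ 0.25  0.19 -0.47] clock 30.7333
F world [-0.22  0.22 -0.47] moment [0.01  0.05  0.055]
[0.40310701 0.06775947 2.00667215]
```

View pics/wrist44.png

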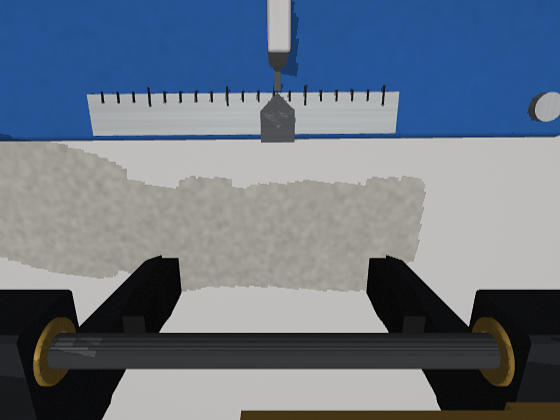

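View pics/side44.png

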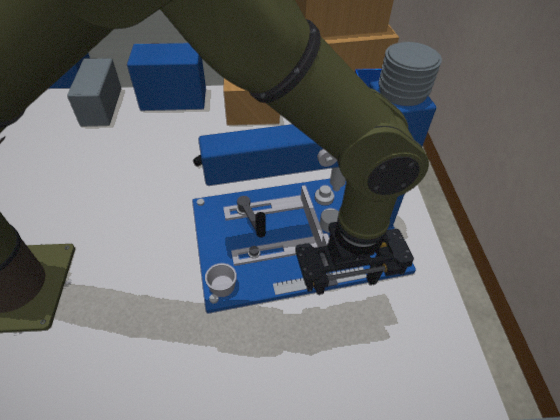

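Run:
```python
from h import *
a=cv2.imread('pics/wrist44.png')[40:150,240:315];cv2.imwrite('pics/w44y.png',cv2.resize(a,None,fx=7,fy=5.4,interpolation=cv2.INTER_CUBIC))
```

```text
(no output)
```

View pics/w44y.png

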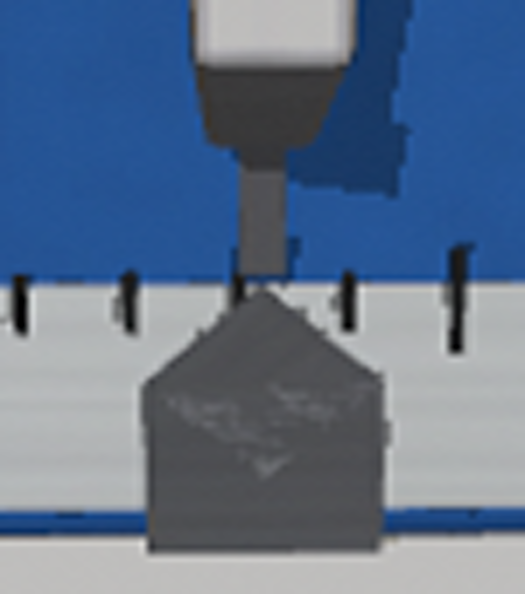

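```bash
python3 -c "
from plant import order
print(order.finish_job())"
```

```text
the job is handed in; nothing more can be done
None
```

The guide is set to the mark, the clamp lever is tight, and the job is handed in at about 31 s of the 64 s allowed.

- **Guide:** I slid it about 42 mm. In the close wrist pictures before and after tightening, the pointer's centre matches the clip's tip to about 0.1–0.2 mm. The clip looks unmoved.
- **Lever:** It bit at about 0.2 rad to the -y side. I pushed the handle post with one finger and held a steady total of about 16 N for about 0.5 s. I put the part along the swing at about 13 N, a bend of roughly 0.16 rad. I could not read the handle's bend directly, so that comes from the force alone. After I let go, the lever stayed where it was, and the final wrist force was about zero.
- **Tilt not used:** The moves offered no way to tilt the tool as the task advised, so I worked with it vertical. I first swung the lever by its bar from behind the beam, then finished on the post from the front.
- **Contacts with the beam:** While I was finding how far in the tool could go, it touched the press beam three times, at about 14, 10 and 3 N, all under the 40 N limit.
- **Fingertip length:** Contacts and pictures suggested the fingertips are about 2–3 cm shorter than the stated length, so I went by feel and by the pictures.
- **Bystanders:** The last pictures show the tin in place. The die I judged only by eye; the arm partly hides it in the last side view, and I measured neither of them again.

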